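# Tighten the clamp screw of a pressure vessel with a ratchet wrench

### The arm

A 6-joint arm with a two-finger parallel gripper is mounted at the origin on the work surface. World frame = base frame: x ahead of the robot, y to its left, z up, the work surface at z = 0. Lengths are in mm, angles in rad, forces in N, time in s.
With the tool pointing down it reaches from about 300 to 875 mm from the base axis. Payload 6.4 kg.
Tool frame: the origin (TCP) lies midway between the tips of the shut fingers; the grasp point (between the pads) lies 19 mm behind it (ctrl.grip_depth is the distance from the TCP to the grasp point, in mm); z points along the fingers, y is the line along which they close (so a half turn about z gives the same grasp; the last joint's range is limited). The gripper opens to 85 mm and grips with 20 to 120 N. Pads are 22 mm wide; open, the fingers measure 114 mm over their backs; the gripper's body (76 mm by 85 mm) begins 54 mm behind the grasp point. The pads swing forward as they close: fully open they stand 13 mm farther back than shut.
Start: joints at [-1.549, 0.181, 1.607, -0, 1.354, -0.206], TCP at [129.87, -560.156, 231.288] pointing down, gripper open.
Joint ranges: [-2.99, 2.99], [-0.89, 2.07], [0.3, 2.58], [-1.14, 4.28], [0, 2.63], [-3.12, 3.12]. Speed limits (rad/s): [2.57, 2.57, 3.01, 3.14, 3.14, 3.14].

### API

Orientations are given as a unit quaternion [w, x, y, z].
In Python, from bench import sense, eyes, ctrl gives the robot as it stands.
- The arm moves only by the tool jog_arm, never from a script. Its argument "targets" is a list of rows, each a list of 5 numbers: the gripper's target within -1 to 1 (shut at 1, half-way at 0, fully open at -1), then the shift along the tool's x, y, z in m, then the turn about the tool's z in rad. In form: [[gripper, tx, ty, tz, twist], ...]. A call has 1 to 8 rows; each row is the pose to reach, as a shift and turn from the pose commanded when the call began, along the tool's axes at that moment; what a row does not reach only later rows make up. A row lasts 1/8 s, in which the tool goes at most 62.5 mm and 10.7 degrees, less where a joint would pass 70% of its speed; a pose out of reach is approached as far as the arm can. A call with a gripper value outside its range is refused whole. The fingers move at their own pace and stop on an object; "force" is the grip in N (left out, the last holds). Time passes only in rows, so rows that repeat a pose let the fingers close. It gives the time, the measured TCP pose, the force, the opening and the grip force at its end, in the units of the state.
- sense(): the state, without advancing time (a new reading comes with each control period).
- eyes.capture(name): name is "scene" or "top" or "wrist"; returns a dict with "img" (420x560x3 uint8, red, green, blue), "vfov" (degrees; the focal length in pixels is half the picture's height over the tangent of half this angle, whatever the lens; pixels are square), "cx", "cy" (the principal point, pixels), "dist" ([k1, k2, p1, p2, k3] as OpenCV has them; the pictures are not rectified), "world_from_camera" (4x4, takes a point from camera to world coordinates). Camera axes: x right, y down, z forward; pixel columns grow to the right and rows downward; lengths in mm; the calibration is good to about 2 mm. A picture is of the moment at which its call begins. There is no depth.
- ctrl.hand_in(): hands the job in; it is judged then, once.
The state is a dict: "clock": time; "qpos": joint angles; "qd": joint speeds; "effort": joint torques, N m; "eef_pos": TCP position; "orientation": TCP orientation; "contact_force": force on the tool from outside, world axes, zero at the start; "ft_torque": the same for the moment, N m; "gripper_width": opening from 0.0 (shut) to 1.0 (fully open); "gripper_force": force on a finger pad.
Only numpy, scipy, OpenCV 4.12 (cv2) and the standard library are available. Lean on these libraries where they do the work, as an engineer would, in place of code of your own. Each camera call takes 0.05 s, during which the arm holds its last target. There are 200 camera calls.

### The job

Take the ratchet wrench from its bench rest, set its socket fully down over the head of the clamp screw in the middle of the pressure vessel's yoke, and swing it back and forth to run the screw down clockwise and pull it up to about 1 N m, in any case under 2 N m, or the gasket is crushed. Turn the screw only with the wrench, not with the fingers. Then put the wrench back in its rest as it lay, and leave the other things on the bench where they are.

Things in the scene. Friction and masses are not known exactly. Their poses are not given: they have to be found in the camera images.
- wrench_grip (a point): Ratchet wrench lying level in its rest, socket down. Point: middle of the black rubber handle, 22 mm wide (y), 24 high, flat-sided, reaching 40 mm ahead and 76 mm behind this point; grasp it across y from above. 62 mm above the bench at the start. x along the handle to the ratchet head, z up. The drive axis is 120 mm ahead along +x, the socket's mouth 52 mm lower than this point.
- wrench_socket (a point): Point on the wrench's drive axis at the floor of the socket's hexagon pocket (31 mm across flats, 18 mm deep, mouth downward), 34 mm lower than wrench_grip. Socket outside diameter 44 mm, 40 mm long. Axes are the wrench's, not the socket's. At the start two flats of the pocket lie square to the handle, within some degrees.
- wrench: The whole wrench, about 0.4 kg, origin on the drive axis at the socket's mouth, x to the head (the handle lies along -x), z up. Its ratchet is set for tightening: swinging the handle clockwise seen from above drives the socket after up to 15 degrees of play in the ratchet and 7 in the hexagon; counter-clockwise it clicks round freely (0.05 N m). Head 42 mm in diameter, neck 14 mm wide.
- screw_head (a point): Centre of the top of the clamp screw's head: plain steel hexagon, 30 mm across flats, 16 mm high, chamfered crown (4 mm), 198 mm above the bench, in the middle of the yoke bar (38 x 205 mm, its top 162 mm above the bench). z up, x points to a corner of the hexagon. Clockwise from above tightens.
- screw: The same clamp screw; origin on its axis at bench level. It starts 2.6 to 3.2 rad short of bearing on the lid and runs down against 0.35 N m. Bearing on the lid it stands still up to 0.55 N m, then the torque climbs by 2 N m per rad of turn. It holds what it is given (springs back at most to 0.27 rad of squeeze). Read with the handle at rest, the torque can be 0.5 N m lower than in the pull.
- vessel: Fixed pressure vessel: base plate 150 x 210 mm, steel pot and lid 116 mm in diameter, tie rods with nuts (24 mm) at y = 82 and -82 mm (186 mm high), yoke bar between. Origin under the base on the screw's axis. On the lid at x = 40 mm stand a gauge (y = 18 mm, 62 mm dial, 267 mm high) and a valve (y = -22 mm, 248 mm high), so the seated handle can swing only 90 degrees either side of -x.
- lid (a joint): How far the lid is squeezed down into its gasket, m: 0 at the start, 0.00007 at about 1 N m on the screw, 0.00024 at 2 N m. Too small to be measured here: the noise of the reading swamps it, so go by the torque on the wrench.
- rest_cup (a point): Fixed grey bench rest for the wrench, 250 x 75 mm. Point: centre of the floor of its square cup (54 mm inside, walls up to 34 mm above the bench), 10 mm above the bench; the socket's mouth stands on it. z up. A fork for the handle's end lies 184 mm along -x, bed 50 mm above the bench, cheeks 28 mm apart, up to 66 mm. With the wrench in it wrench_socket is 18 mm straight above this point.
- wash_bottle: Loose wash bottle, 64 mm diameter, 172 mm high, spout; origin under its centre. Not to be disturbed.
- flask: Loose conical glass flask, 82 mm diameter, 133 mm high; origin under its centre. Not to be disturbed.
- jar: Loose white reagent jar, 60 mm diameter, 90 mm high; origin under its centre. Not to be disturbed.
- spanner: Loose plain combination spanner lying flat, 185 mm long along x, 10 mm thick (not the tool for this job); origin under its middle. Not to be disturbed.
- spare_socket: Loose spare socket standing on end, 32 mm diameter, 40 mm high; origin under its centre. Not to be disturbed.
- spare_gasket: Loose white gasket ring lying flat, 104 mm diameter, 4 mm thick; origin under its centre. Not to be disturbed.
- liner: Loose white liner cup, 72 mm diameter, 85 mm high; origin under its centre. Not to be disturbed.

How it is judged (in metres and radians):
On the way, in this order (a step that is already met when the one before it is completed fails the run):
1. the wrench's socket is seated right down over the clamp screw's head (horizontal distance between wrench_socket and screw_head below 0.003 m and distance between wrench_socket and screw_head below 0.005 m), for 0.2 s.
2. the screw has been run down and pulled up tight with the wrench on it: the lid is squeezed at least 0.04 mm into its gasket (about 0.8 N m on the screw) (value of joint lid above 4e-05 m and distance between wrench_socket and screw_head below 0.01 m), for 0.1 s.
At the end, for the whole second after the job is handed in: The lid stays squeezed 0.03 to 0.24 mm into its gasket (screw pulled up with 0.8 to 2 N m), and the wrench lies still in its rest: socket on the cup's floor within 10 mm of its centre, level within 0.08 rad, handle along the rest within 0.1 rad (value of joint lid above 3e-05 m and distance between wrench_socket and rest_cup below 0.025 m and horizontal distance between wrench_socket and rest_cup below 0.01 m and angle between wrench_grip's own z axis and vertical below 0.08 rad and angle between the x axis of wrench_grip and the x axis of rest_cup, either way round below 0.1 rad and linear speed of wrench below 0.02 m/s); the robot touches nothing.
It fails at once if the screw is overtightened: the lid is squeezed more than 0.24 mm into its gasket (over 2 N m on the screw) (value of joint lid above 0.00024 m).
It fails at once if the fingers touch the screw (contact force between the fingers and screw above 1 N).
It fails at once if one of the other things on the bench is moved more than 30 mm (distance of any of wash_bottle, flask, jar, spanner, spare_socket, spare_gasket, liner from where it was at the start of the episode above 0.03 m).
It also fails if it takes over 72 s, if anything falls off the work surface, if the arm or the gripper's body presses on something with over 40 N, if the wrist force passes 120 N, or if a joint passes its speed limit or range.

## Working session

There is one attempt and no reset: what is moved stays moved. The work goes in short steps, Python scripts to look and compute and a tool call to move; the robot and the scene stay as the last step left them, time stands still between calls to the robot, and variables do not carry over. Pictures are saved under pics/ and viewed, at most 10 in all, crops included, and the job is handed in when it is done.

Besides the shell and the picture viewer there is one more tool, called after ">>>" by a JSON object that holds its "method" and its "body". jog_arm: Moves the arm, as the interface text tells. Its arguments: {"type":"object","properties":{"targets":{"type":"array"},"force":{"type":"number"}},"required":["targets"]}

```bash
ls; mkdir -p pics; cat > h.py <<'E'
import numpy as np,cv2,pickle,sys
from bench import sense,eyes,ctrl
def cap(n,f):
    c=eyes.capture(n); cv2.imwrite(f'pics/{f}.png',c['img'][:,:,::-1]); pickle.dump(c,open(f'pics/{f}.pkl','wb')); return c
def load(f): return pickle.load(open(f'pics/{f}.pkl','rb'))
def K(c):
    f=c['img'].shape[0]/2/np.tan(np.radians(c['vfov'])/2); return np.array([[f,0,c['cx']],[0,f,c['cy']],[0,0,1.]])
def ray(c,uv):
    p=cv2.undistortPoints(np.array([[uv]],float),K(c),np.array(c['dist'],float))[0,0]
    T=np.array(c['world_from_camera']); return T[:3,3],T[:3,:3]@np.array([p[0],p[1],1])
def atz(c,uv,z):
    o,d=ray(c,uv); return (o+d*(z-o[2])/d[2]).round(1)
def proj(c,P):
    T=np.linalg.inv(np.array(c['world_from_camera'])); r=cv2.Rodrigues(T[:3,:3])[0]
    return cv2.projectPoints(np.array(P,float).reshape(-1,1,3),r,T[:3,3],K(c),np.array(c['dist'],float))[0][:,0]
E
python3 - <<'E'
from h import *
for n in('top','scene'):
    c=cap(n,n+'0'); print(n,c['vfov'],np.array(c['world_from_camera']).round(2).tolist())
    cv2.imwrite(f'pics/{n}0b.png',cv2.resize(c['img'][:,:,::-1],(800,600),interpolation=cv2.INTER_CUBIC))
print(sense())
E
```

```text
pics
top 57.8623226880786 [[0.0, -0.98, 0.18, 402.59], [-1.0, -0.0, -0.0, 61.76], [0.0, -0.18, -0.98, 1043.95], [0.0, 0.0, 0.0, 1.0]]
scene 48.9427862565426 [[0.34, 0.73, -0.59, 1176.93], [0.94, -0.28, 0.2, -172.81], [-0.02, -0.62, -0.79, 953.2], [0.0, 0.0, 0.0, 1.0]]
{'clock': 0.1, 'qpos': array([-1.54931390e+00,  1.81511052e-01,  1.60790465e+00, -1.16782174e-05,
        1.35383047e+00, -2.06278610e-01]), 'qd': array([-0.00056012, -0.00163625, -0.00144038, -0.00029412, -0.00105886,
        0.0002862 ]), 'effort': array([ 3.38585887e-04, -4.45873976e+01, -3.52238452e+01, -3.56224336e-04,
        4.18747179e-03,  2.60683362e-05]), 'eef_pos': array([ 129.84750611, -559.6250666 ,  230.45097101]), 'orientation': array([-8.23759342e-04,  9.93522135e-01,  1.13635746e-01,  7.06055430e-05]), 'contact_force': array([ 0.85618839, -0.47564523,  0.52856039]), 'ft_torque': array([ 0.003427  , -0.04268516, -0.03062293]), 'gripper_force': 0.0, 'gripper_width': 0.9998716417340877}
```

View pics/top0b.png

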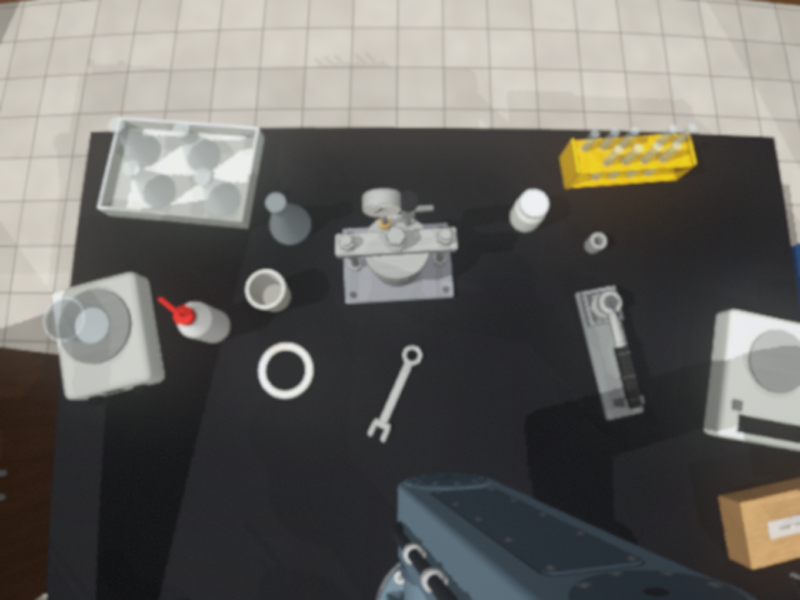

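View pics/scene0b.png

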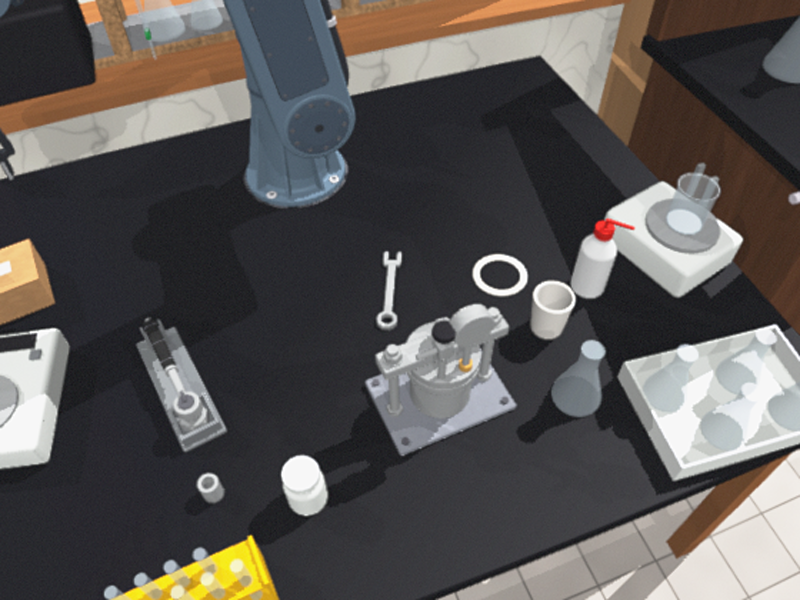

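The top view shows the wrench head near (607,302) and its handle end near (634,402), with the screw head near (396,235). The scene view confirms the layout. I'll enlarge both areas next.

```bash
python3 - <<'E'
from h import *
c=load('top0');im=c['img'][:,:,::-1]
a=cv2.resize(im[195:300,395:461],None,fx=5.5,fy=5.5,interpolation=cv2.INTER_CUBIC)
b=cv2.resize(im[128:170,235:307],None,fx=5.5,fy=5.5,interpolation=cv2.INTER_CUBIC)
o=np.zeros((578,780,3),np.uint8);o[:a.shape[0],:a.shape[1]]=a;o[:b.shape[0],380:380+b.shape[1]]=b
s=load('scene0')['img'][:,:,::-1]
d=cv2.resize(s[220:265,270:342],None,fx=5.5,fy=5.5,interpolation=cv2.INTER_CUBIC);o[240:240+d.shape[0],380:380+d.shape[1]]=d
cv2.imwrite('pics/crop1.png',o)
E
```

```text
(no output)
```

View pics/crop1.png

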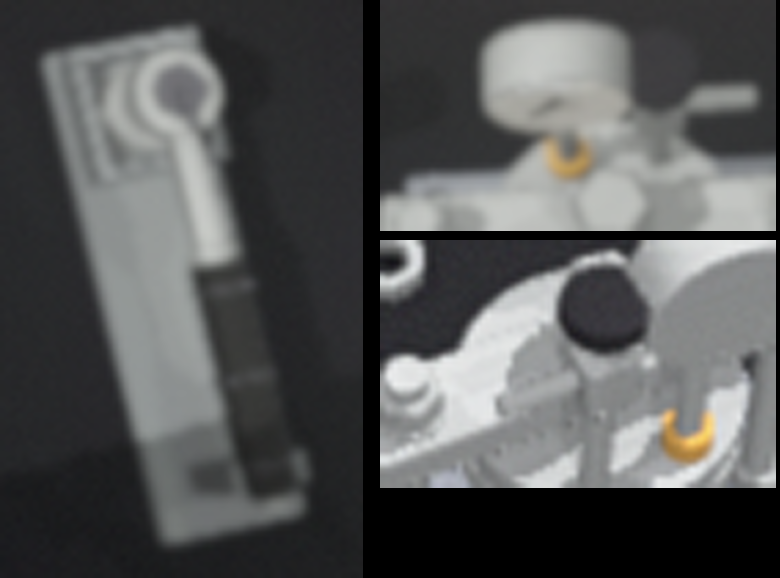

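```bash
python3 - <<'E'
from h import *
c=load('top0')
f=1/1.42857
h=atz(c,(395+180/5.5,195+90/5.5),78)
a=atz(c,(395+217/5.5,195+267/5.5),74);b=atz(c,(395+275/5.5,195+495/5.5),74)
print('head',h,'rub front',a,'rear',b,np.linalg.norm(a-b),'yaw',np.degrees(np.arctan2(*(a-b)[1::-1])),np.degrees(np.arctan2(*(h-b)[1::-1])), np.linalg.norm(h-(a*76+b*40)/116))
s=atz(c,(235+(611-380)/5.5,128+202/5.5),198);print('screw',s)
n1=atz(c,(346*f,241*f),186);n2=atz(c,(446*f,237*f),186);print(n1,n2,np.linalg.norm(n1-n2),(n1+n2)/2,'yaw',np.degrees(np.arctan2(*(n1-n2)[1::-1]))-90)
for n,p,z in[('bottle',(184,314),172),('flask',(276,202),133),('jar',(534,203),90),('spare',(598,240),40),('liner',(267,288),85),('gasket',(286,371),4),('spA',(412,354),10),('spB',(379,432),10)]:print(n,atz(c,(p[0]*f,p[1]*f),z))
from scipy.spatial.transform import Rotation as R
q=sense()['orientation'];print(R.from_quat(q,scalar_first=True).as_matrix().round(3),ctrl.grip_depth)
E
```

```text
head [ 565.4 -315.3   78. ] rub front [ 481.6 -329.6   74. ] rear [ 375.5 -351.3   74. ] 108.29635266249738 yaw 11.558952765566628 10.734377793491477 122.40640254523692
screw [653.3  77.2 198. ]
[646.9 158.9 186. ] [654.4  -5.1 186. ] 164.17140433096137 [650.65  76.9  186.  ] yaw 2.6184094651334817
bottle [526.5 425.8 172. ]
flask [733.8 291.5 133. ]
jar [ 749.5 -177.4   90. ]
spare [ 693.7 -312.5   40. ]
liner [587.4 311.6  85. ]
gasket [441.8 288.4   4. ]
spA [475.3  48.   10. ]
spB [329.9 109.1  10. ]
[[ 0.974  0.226 -0.   ]
 [ 0.226 -0.974  0.002]
 [ 0.    -0.002 -1.   ]] 18.700000000000003
```

>>> {"method": "jog_arm", "body": {"targets": [[-1, 0.06, -0.024, 0, 0.036], [-1, 0.119, -0.048, 0, 0.036], [-1, 0.178, -0.072, 0, 0.036], [-1, 0.238, -0.096, 0, 0.036], [-1, 0.298, -0.12, 0, 0.036], [-1, 0.357, -0.145, 0, 0.036], [-1, 0.357, -0.145, 0.03, 0.036], [-1, 0.357, -0.145, 0.03, 0.036]], "force": 100}}

```text
clock: 1.1
eef_pos: [444.3, -335.8, 198.6]
orientation: [-0.002, 0.995, 0.097, -0.002]
contact_force: [-0.7, 0.5, 0.0]
gripper_width: 1.0
gripper_force: 0.0
```

```bash
python3 - <<'E'
from h import *
c=cap('wrist','w1');s=sense();print(s['clock'],s['eef_pos'],s['orientation'],c['vfov'],np.array(c['world_from_camera']).round(2).tolist())
cv2.imwrite('pics/w1b.png',cv2.resize(c['img'][:,:,::-1],(800,600)))
E
```

```text
1.15 [ 444.24824637 -337.32333126  200.13146982] [-0.00130455  0.99535802  0.09622628 -0.00110116] 63.491030946958105 [[0.19, -0.93, -0.32, 526.21], [-0.98, -0.19, -0.06, -320.85], [-0.01, 0.33, -0.95, 341.62], [0.0, 0.0, 0.0, 1.0]]
```

View pics/w1b.png

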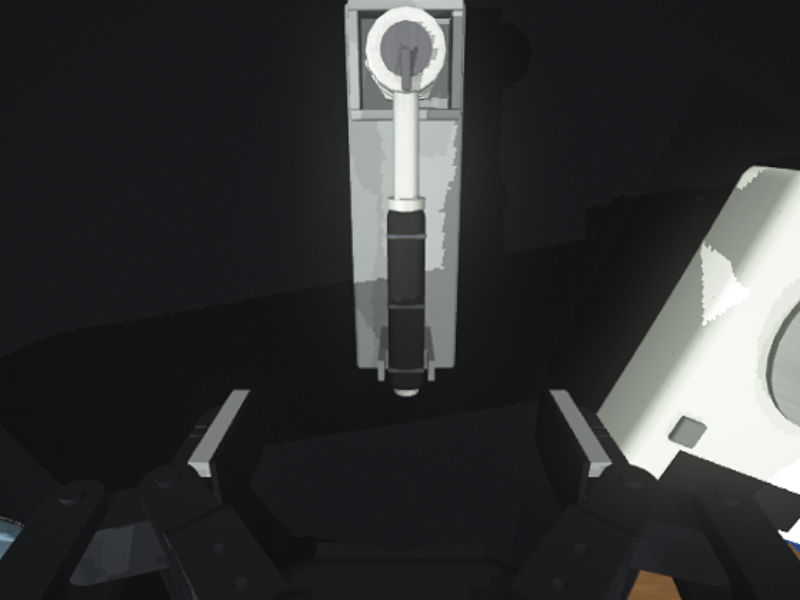

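The wrist view shows the handle nearly vertical in the picture. The head is at (406,50) and the rubber runs from (406,209) to (405,388).

```bash
python3 - <<'E'
from h import *
from scipy.spatial.transform import Rotation as R
c=load('w1');f=1/1.42857
h=atz(c,(406*f,48*f),80);a=atz(c,(406*f,209*f),74);b=atz(c,(405*f,388*f),70)
print(h,a,b,np.linalg.norm(a-b),np.linalg.norm((h-a)[:2]))
y=np.degrees(np.arctan2(*(h-b)[1::-1]));print('yaw',y)
u=np.array([np.cos(np.radians(y)),np.sin(np.radians(y))]);g=a[:2]-40*u;g2=b[:2]+76*u;print('grip',g,g2,h[:2]-120*u)
s=sense();M=R.from_quat(s['orientation'],scalar_first=True).as_matrix();print(M.round(4),np.degrees(np.arctan2(M[1,0],M[0,0])))
for G in (g,h[:2]-120*u): print(M.T@(np.r_[G,43]-s['eef_pos']))
E
```

```text
[ 564.9 -315.1   80. ] [ 485.9 -331.1   74. ] [ 374.1 -353.2   70. ] 114.03354769540404 80.60397012554654
yaw 11.292606868405835
grip [ 446.67440263 -338.93278438] [ 448.628635   -338.31770968] [ 447.2232079  -338.59835314]
[[ 0.9815  0.1916 -0.0024]
 [ 0.1916 -0.9815  0.0024]
 [-0.0019 -0.0028 -1.    ]] 11.043980374841656
[  2.37790834   2.48575559 157.12078778]
[  2.98061329   2.26264595 157.1202446 ]
```

>>> {"method": "jog_arm", "body": {"targets": [[-1, 0.002, 0.001, 0.05, -0.004], [-1, 0.002, 0.001, 0.1, -0.004], [-1, 0.002, 0.001, 0.14, -0.004], [-1, 0.002, 0.001, 0.158, -0.004], [0.2, 0.002, 0.001, 0.158, -0.004], [1, 0.002, 0.001, 0.158, -0.004], [1, 0.002, 0.001, 0.158, -0.004], [1, 0.002, 0.001, 0.158, -0.004]], "force": 100}}

```text
clock: 2.15
eef_pos: [447.9, -339.8, 45.1]
orientation: [0.001, 0.995, 0.098, 0.001]
contact_force: [0.1, 0.6, 8.2]
gripper_width: 0.237
gripper_force: 98.7
```

>>> {"method": "jog_arm", "body": {"targets": [[1, 0, 0, 0, 0], [1, 0, 0, 0, 0]]}}

```text
clock: 2.4
eef_pos: [448.0, -339.8, 45.1]
orientation: [0.001, 0.995, 0.098, 0.001]
contact_force: [-1.6, -0.1, 5.5]
gripper_width: 0.238
gripper_force: 98.7
```

>>> {"method": "jog_arm", "body": {"targets": [[1, 0, 0, -0.02, 0], [1, 0, 0, -0.05, 0], [1, 0, 0, -0.09, 0], [1, 0, 0, -0.14, 0], [1, 0, 0, -0.19, 0], [1, 0, 0, -0.22, 0], [1, 0, 0, -0.22, 0], [1, 0, 0, -0.22, 0]]}}

```text
clock: 3.4
eef_pos: [446.3, -338.0, 261.2]
orientation: [-0.001, 0.995, 0.098, -0.001]
contact_force: [0.0, 0.1, -3.2]
gripper_width: 0.242
gripper_force: 98.3
```

```bash
python3 - <<'E'
from h import *
from scipy.spatial.transform import Rotation as R
c=cap('wrist','w2');s=sense();print(s['clock'],s['eef_pos'],s['contact_force'],s['ft_torque'])
cv2.imwrite('pics/w2b.png',cv2.resize(c['img'][:,:,::-1],(800,600)))
M=R.from_quat(s['orientation'],scalar_first=True).as_matrix();print(M.round(4))
E
```

```text
3.45 [ 446.10504883 -337.80816065  260.71070179] [ 0.05644735 -0.46371936 -3.83576056] [-0.00872102  0.2529672  -0.03544589]
[[ 0.9809  0.1946 -0.0029]
 [ 0.1946 -0.9809  0.0032]
 [-0.0022 -0.0037 -1.    ]]
```

View pics/w2b.png

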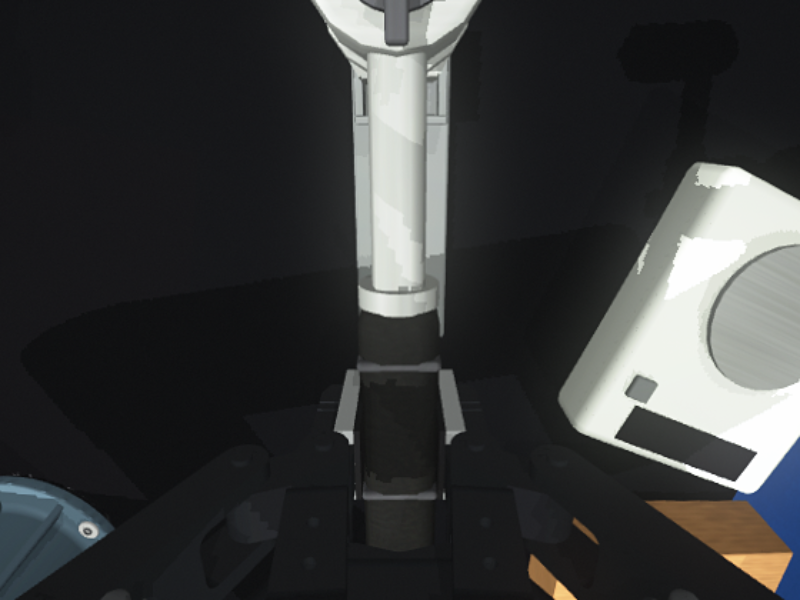

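The wrench is held square in the pads. Next I look at the vessel with the wrist camera from its right side.

>>> {"method": "jog_arm", "body": {"targets": [[1, 0.026, -0.048, 0, 0.03], [1, 0.052, -0.097, 0, 0.06], [1, 0.078, -0.145, 0, 0.09], [1, 0.104, -0.193, 0, 0.12], [1, 0.13, -0.242, 0, 0.145], [1, 0.156, -0.29, 0, 0.145], [1, 0.156, -0.29, 0, 0.145], [1, 0.156, -0.29, 0, 0.145]]}}

```text
clock: 4.45
eef_pos: [542.7, -23.9, 261.4]
orientation: [-0.0, 1.0, 0.026, -0.002]
contact_force: [-0.1, -0.1, -2.3]
gripper_width: 0.238
gripper_force: 98.9
```

```bash
python3 - <<'E'
from h import *
from scipy.spatial.transform import Rotation as R
c=cap('wrist','w3');s=sense();print(s['clock'],s['eef_pos'],s['qpos'].round(3),s['contact_force'],s['ft_torque'])
cv2.imwrite('pics/w3b.png',cv2.resize(c['img'][:,:,::-1],(800,600)))
M=R.from_quat(s['orientation'],scalar_first=True).as_matrix();print(M.round(4))
print(proj(c,[[653,77,198]])*1.42857)
E
```

```text
4.5 [542.86027346 -24.59561548 261.84204153] [-0.264  0.087  1.65  -0.     1.408  1.257] [ 0.03987592 -0.63629009 -4.03123043] [-0.0298857   0.27812704  0.00142885]
[[ 9.987e-01  5.030e-02 -2.700e-03]
 [ 5.030e-02 -9.987e-01  3.000e-04]
 [-2.600e-03 -4.000e-04 -1.000e+00]]
[[158.21623187  48.94992626]]
```

View pics/w3b.png

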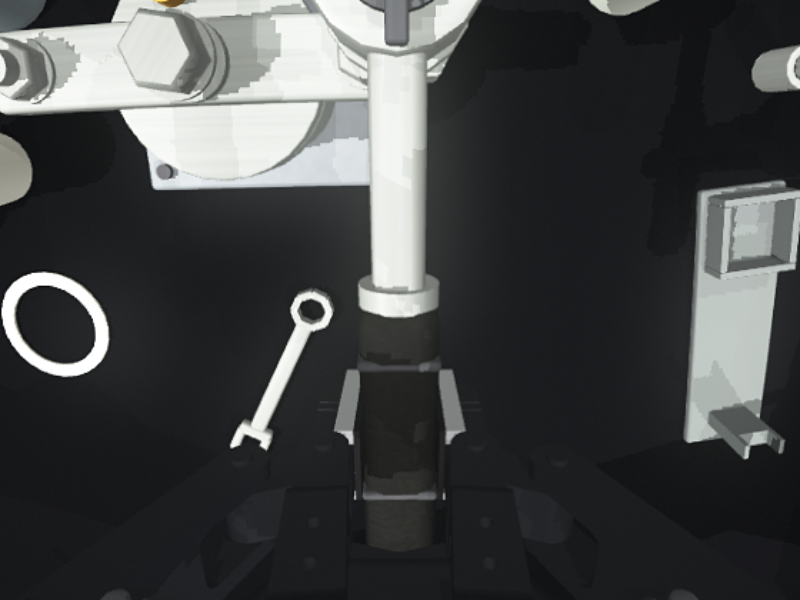

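The wrist view shows the screw's hexagon near (158,50), with the yoke and rest clear. I'll enlarge it to read the corners.

```bash
python3 - <<'E'
from h import *
im=load('w3')['img'][:,:,::-1]
cv2.imwrite('pics/w3c.png',cv2.resize(im[0:75,70:170],None,fx=8,fy=8,interpolation=cv2.INTER_CUBIC))
E
```

```text
(no output)
```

View pics/w3c.png

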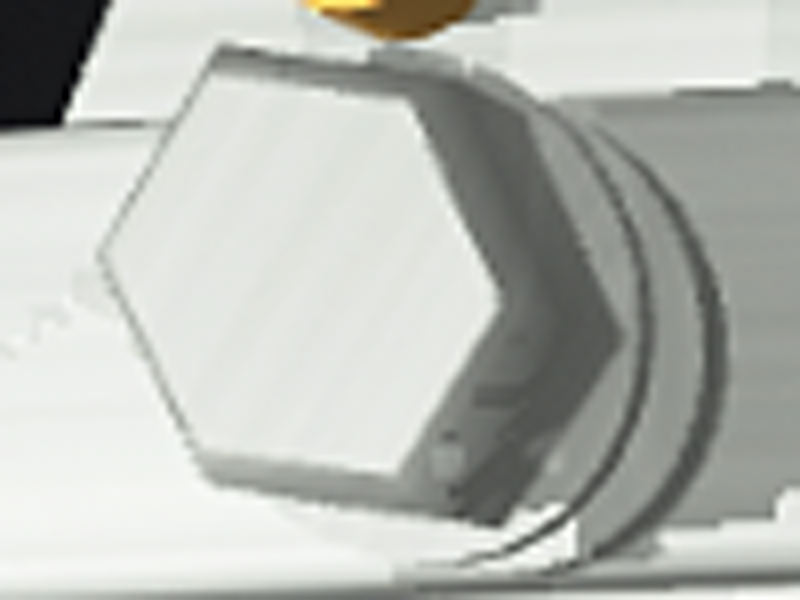

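```bash
python3 - <<'E'
from h import *
c=load('w3')
P=np.array([atz(c,(70+u/8-.44,v/8-.44),198)[:2] for u,v in[(108,258),(217,75),(408,100),(500,300),(398,475),(207,458)]])
m=P.mean(0);print(P,m);d=P-m;print(np.linalg.norm(d,axis=1),np.degrees(np.arctan2(d[:,1],d[:,0]))%60)
# rubber front, and head nib
print(atz(c,(398/1.42857,312/1.42857),292), atz(c,(398/1.42857,308/1.42857),292))
# wrench head ring edges (head 42 dia) lower rim
for z in(290,300):print(z,[atz(c,(u/1.42857,v/1.42857),z) for u,v in((318,8),(398,56),(480,5))])
E
```

```text
[[654.1  93.2]
 [666.1  84.2]
 [664.7  70.6]
 [651.8  64.7]
 [639.9  72.9]
 [640.7  87. ]] [652.88333333  78.76666667]
[14.48452239 14.28990514 14.3641239  14.10832103 14.24727069 14.70446833] [25.18160842 22.34742161 25.35109681 25.5961034  24.31637217 25.94969969]
[583.  -21.9 292. ] [584.1 -21.9 292. ]
290 [array([650.1,  -1.4, 290. ]), array([641.4, -18.9, 290. ]), array([652.5, -35.7, 290. ])]
300 [array([648. ,  -3.1, 300. ]), array([640.1, -19. , 300. ]), array([650.2, -34.3, 300. ])]
```

>>> {"method": "jog_arm", "body": {"targets": [[1, 0, 0, -0.03, 0], [1, 0.002, 0.003, -0.03, -0.18], [1, 0.005, 0.006, -0.03, -0.36], [1, 0.008, 0.01, -0.03, -0.54], [1, 0.01, 0.013, -0.03, -0.72], [1, 0.012, 0.015, -0.03, -0.906], [1, 0.03, 0.004, -0.03, -0.906], [1, 0.041, -0.002, -0.03, -0.906]]}}

```text
clock: 5.5
eef_pos: [584.7, -21.3, 292.8]
orientation: [-0.0, 0.888, 0.459, -0.0]
contact_force: [0.1, -0.4, -3.8]
gripper_width: 0.241
gripper_force: 98.9
```

>>> {"method": "jog_arm", "body": {"targets": [[1, 0, 0, 0, 0], [1, 0, 0, 0, 0]]}}

```text
clock: 5.75
eef_pos: [584.1, -20.5, 293.0]
orientation: [-0.0, 0.888, 0.46, -0.0]
contact_force: [-0.4, -0.3, -3.2]
gripper_width: 0.241
gripper_force: 98.9
```

```bash
cat >> h.py <<'E'
from scipy.spatial.transform import Rotation as R
def st():
    s=sense();M=R.from_quat(s['orientation'],scalar_first=True).as_matrix();y=np.arctan2(M[1,0],M[0,0])
    e=s['eef_pos'];ax=e[:2]+120.5*np.array([np.cos(y),np.sin(y)])
    F=s['contact_force'];r=(e[:2]-np.array([653,78]))/1000
    print('t',s['clock'],'eef',e.round(1),'yaw',round(np.degrees(y),2),'axis',ax.round(1),'F',F.round(1),'T',s['ft_torque'].round(2),'q',s['qpos'].round(2),'tq_r',round(r[0]*F[1]-r[1]*F[0],2),'gw',round(s['gripper_width'],3)); return s,M
E
python3 - <<'E'
from h import *
s,M=st();print(M.round(4))
c=cap('wrist','w4');im=c['img'][:,:,::-1]
t=cap('top','t4')['img'][:,:,::-1]
o=np.hstack([cv2.resize(im[:200],(560,200)),np.zeros((200,0,3),np.uint8)])
b=cv2.resize(t[110:190,220:332],None,fx=5,fy=5,interpolation=cv2.INTER_CUBIC)
o=np.zeros((600,560,3),np.uint8);o[:200]=im[:200];o[200:]=b
cv2.imwrite('pics/v4.png',o)
E
```

```text
t 5.75 eef [584.1 -20.5 293. ] yaw 54.79 axis [653.6  77.9] F [-0.4 -0.3 -3.2] T [-0.18  0.11  0.  ] q [-0.24  0.16  1.51 -0.    1.48  0.38] tq_r -0.02 gw 0.241
[[ 5.765e-01  8.171e-01 -9.000e-04]
 [ 8.171e-01 -5.765e-01 -2.000e-04]
 [-7.000e-04 -6.000e-04 -1.000e+00]]
```

View pics/v4.png

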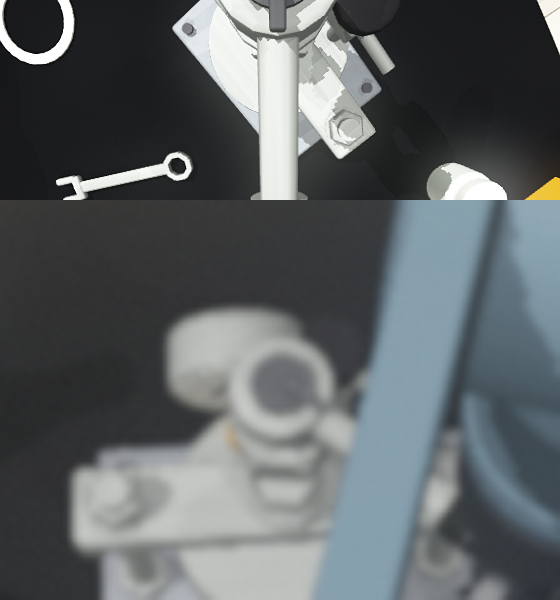

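The top view shows the wrench head at (284,385) in this composite, right over the screw. I'll cross-check its position numerically.

```bash
python3 - <<'E'
from h import *
c=load('t4')
for z in(326,330,334):print(z,atz(c,(220+284/5,110+185/5),z))
E
```

```text
326 [651.9  75.5 326. ]
330 [650.5  75.4 330. ]
334 [649.1  75.4 334. ]
```

>>> {"method": "jog_arm", "body": {"targets": [[1, 0.001, -0.001, 0.025, 0], [1, 0.001, -0.001, 0.045, 0], [1, 0.001, -0.001, 0.055, 0], [1, 0.001, -0.001, 0.059, 0], [1, 0.001, -0.001, 0.062, 0], [1, 0.001, -0.001, 0.065, 0], [1, 0.001, -0.001, 0.068, 0], [1, 0.001, -0.001, 0.068, 0]]}}

```text
clock: 6.85
eef_pos: [585.0, -19.4, 227.5]
orientation: [0.001, 0.888, 0.46, 0.001]
contact_force: [-5.4, -3.7, 6.3]
gripper_width: 0.24
gripper_force: 100.5
```

```bash
python3 -c "
from h import *
st()"
```

```text
t 6.85 eef [585.  -19.4 227.5] yaw 54.81 axis [654.5  79.1] F [-5.4 -3.7  6.3] T [-0.05  0.51  0.21] q [-0.24  0.2   1.59 -0.    1.35  0.38] tq_r -0.27 gw 0.24
```

>>> {"method": "jog_arm", "body": {"targets": [[1, -0.001, 0, 0, 0], [1, -0.0015, -0.0005, 0.001, 0], [1, -0.0015, -0.0005, 0.003, 0], [1, -0.0015, -0.0005, 0.005, 0], [1, -0.0015, -0.0005, 0.005, 0]]}}

```text
clock: 7.48
eef_pos: [583.5, -19.5, 220.2]
orientation: [0.0, 0.888, 0.46, 0.001]
contact_force: [4.6, 0.5, -2.9]
gripper_width: 0.239
gripper_force: 99.0
```

```bash
python3 -c "
from h import *
st()"
```

```text
t 7.475 eef [583.5 -19.5 220.2] yaw 54.8 axis [653.  79.] F [ 4.6  0.5 -2.9] T [ 0.02 -0.94 -0.47] q [-0.24  0.21  1.6   0.    1.33  0.38] tq_r 0.42 gw 0.239
```

>>> {"method": "jog_arm", "body": {"targets": [[1, 0, 0, 0.002, 0], [1, 0, 0, 0.004, 0], [1, 0, 0, 0.006, 0], [1, 0, 0, 0.007, 0], [1, 0, 0, 0.007, 0]]}}

```text
clock: 8.1
eef_pos: [583.4, -19.7, 214.1]
orientation: [0.0, 0.888, 0.46, 0.001]
contact_force: [3.0, -0.5, 3.3]
gripper_width: 0.239
gripper_force: 100.0
```

```bash
python3 -c "
from h import *
st()"
```

```text
t 8.1 eef [583.4 -19.7 214.1] yaw 54.82 axis [652.9  78.8] F [ 3.  -0.5  3.3] T [ 0.26 -1.06 -0.44] q [-0.24  0.21  1.6   0.    1.32  0.38] tq_r 0.32 gw 0.239
```

>>> {"method": "jog_arm", "body": {"targets": [[1, 0.0014, -0.018, 0, 0.15], [1, 0.0054, -0.0356, 0, 0.3], [1, 0.012, -0.0524, 0, 0.45], [1, 0.021, -0.068, 0, 0.6], [1, 0.021, -0.068, 0, 0.6]]}}

```text
clock: 8.72
eef_pos: [540.0, 36.9, 214.1]
orientation: [0.001, 0.984, 0.177, 0.001]
contact_force: [5.4, -2.9, 1.4]
gripper_width: 0.241
gripper_force: 99.7
```

```bash
python3 -c "
from h import *
st()"
```

```text
t 8.725 eef [540.   36.9 214.1] yaw 20.41 axis [652.9  79. ] F [ 5.4 -2.9  1.4] T [-0.3  -1.28 -0.47] q [-0.15  0.12  1.71 -0.    1.31  1.06] tq_r 0.54 gw 0.241
```

>>> {"method": "jog_arm", "body": {"targets": [[1, 0.0014, -0.018, 0, 0.15], [1, 0.0054, -0.0356, 0, 0.3], [1, 0.012, -0.0524, 0, 0.45], [1, 0.021, -0.068, 0, 0.6], [1, 0.0323, -0.0821, 0, 0.75], [1, 0.0456, -0.0944, 0, 0.9], [1, 0.0606, -0.1045, 0, 1.05]]}}

```text
clock: 9.6
eef_pos: [559.8, 155.7, 213.8]
orientation: [0.001, 0.94, -0.341, 0.0]
contact_force: [3.3, -3.1, 3.8]
gripper_width: 0.24
gripper_force: 100.1
```

```bash
python3 -c "
from h import *
st()"
```

```text
t 9.6 eef [559.8 155.7 213.8] yaw -39.88 axis [652.2  78.4] F [ 3.3 -3.1  3.8] T [-0.89 -0.97  0.31] q [ 0.07  0.21  1.61 -0.    1.32  2.34] tq_r 0.03 gw 0.24
```

>>> {"method": "jog_arm", "body": {"targets": [[1, 0.0014, -0.018, 0, 0.15], [1, 0.0054, -0.0356, 0, 0.3], [1, 0.012, -0.0524, 0, 0.45], [1, 0.0172, -0.062, 0, 0.54]]}}

```text
clock: 10.1
eef_pos: [612.3, 192.6, 213.6]
orientation: [0.001, 0.816, -0.579, -0.0]
contact_force: [-1.0, -1.0, 5.2]
gripper_width: 0.238
gripper_force: 100.4
```

```bash
cat >> h.py <<'E'
_st=st
def st():
    s,M=_st();e=s['eef_pos'];F=s['contact_force'];r=(e[:2]-np.array([653,78.6]))/1000
    print('TORQUE',round(r[0]*F[1]-r[1]*F[0]+s['ft_torque'][2],3));return s,M
E
python3 -c "
from h import *
st()"
```

```text
t 10.1 eef [612.3 192.6 213.6] yaw -70.72 axis [652.1  78.8] F [-1.  -1.   5.2] T [-0.75 -0.16  0.44] q [ 0.12  0.34  1.44 -0.    1.36  2.93] tq_r 0.15 gw 0.238
TORQUE 0.595
```

>>> {"method": "jog_arm", "body": {"targets": [[1, 0.0015, 0.0192, 0, -0.16], [1, 0.0061, 0.0379, 0, -0.32], [1, 0.0136, 0.0556, 0, -0.48], [1, 0.0238, 0.072, 0, -0.64], [1, 0.0365, 0.0864, 0, -0.8], [1, 0.0514, 0.0987, 0, -0.96], [1, 0.068, 0.1085, 0, -1.12], [1, 0.068, 0.1085, 0, -1.12]]}}

```text
clock: 11.1
eef_pos: [533.0, 91.6, 213.8]
orientation: [0.0, 0.998, -0.057, 0.001]
contact_force: [2.3, 0.6, 3.8]
gripper_width: 0.242
gripper_force: 99.9
```

```bash
python3 -c "
from h import *
st()"
```

```text
t 11.1 eef [533.   91.6 213.8] yaw -6.5 axis [652.7  78. ] F [2.3 0.6 3.8] T [-0.02 -1.1   0.04] q [-0.05  0.12  1.71 -0.    1.31  1.64] tq_r -0.1 gw 0.242
TORQUE -0.057
```

>>> {"method": "jog_arm", "body": {"targets": [[1, 0.0015, 0.0192, 0, -0.16], [1, 0.0061, 0.0379, 0, -0.32], [1, 0.0136, 0.0556, 0, -0.48], [1, 0.0238, 0.072, 0, -0.64], [1, 0.0365, 0.0864, 0, -0.8], [1, 0.0514, 0.0987, 0, -0.96], [1, 0.068, 0.1085, 0, -1.12], [1, 0.068, 0.1085, 0, -1.12]]}}

```text
clock: 12.1
eef_pos: [588.7, -23.3, 213.5]
orientation: [-0.0, 0.876, 0.482, -0.0]
contact_force: [1.7, -2.7, 6.1]
gripper_width: 0.235
gripper_force: 100.4
```

```bash
python3 -c "
from h import *
st()"
```

```text
t 12.1 eef [588.7 -23.3 213.5] yaw 57.57 axis [653.3  78.4] F [ 1.7 -2.7  6.1] T [ 0.28 -0.82 -0.27] q [-0.24  0.23  1.59  0.    1.33  0.32] tq_r 0.34 gw 0.235
TORQUE 0.077
```

>>> {"method": "jog_arm", "body": {"targets": [[1, 0.0014, -0.018, 0, 0.15], [1, 0.0054, -0.0356, 0, 0.3], [1, 0.012, -0.0524, 0, 0.45]]}}

```text
clock: 12.48
eef_pos: [550.3, 15.6, 213.9]
orientation: [0.001, 0.963, 0.271, 0.001]
contact_force: [5.8, -0.8, 3.1]
gripper_width: 0.241
gripper_force: 100.0
```

```bash
python3 -c "
from h import *
st()"
```

```text
t 12.475 eef [550.3  15.6 213.9] yaw 31.43 axis [653.1  78.4] F [ 5.8 -0.8  3.1] T [ 0.12 -1.6  -0.11] q [-0.19  0.14  1.69 -0.    1.31  0.84] tq_r 0.44 gw 0.241
TORQUE 0.339
```

>>> {"method": "jog_arm", "body": {"targets": [[1, 0.0006, -0.012, 0, 0.1], [1, 0.0024, -0.0239, 0, 0.2], [1, 0.0054, -0.0356, 0, 0.3]]}}

```text
clock: 12.85
eef_pos: [536.3, 48.5, 213.9]
orientation: [0.001, 0.992, 0.125, 0.001]
contact_force: [5.0, -3.0, 2.9]
gripper_width: 0.242
gripper_force: 99.9
```

```bash
python3 -c "
from h import *
st()"
```

```text
t 12.85 eef [536.3  48.5 213.9] yaw 14.37 axis [653.   78.4] F [ 5.  -3.   2.9] T [-0.27 -1.48 -0.09] q [-0.13  0.11  1.72 -0.    1.31  1.19] tq_r 0.5 gw 0.242
TORQUE 0.408
```

>>> {"method": "jog_arm", "body": {"targets": [[1, 0.0006, -0.012, 0, 0.1], [1, 0.0024, -0.0239, 0, 0.2]]}}

```text
clock: 13.1
eef_pos: [532.5, 72.0, 213.8]
orientation: [0.001, 1.0, 0.026, 0.001]
contact_force: [4.1, -3.7, 2.5]
gripper_width: 0.243
gripper_force: 99.9
```

```bash
python3 -c "
from h import *
st()"
```

```text
t 13.1 eef [532.5  72.  213.8] yaw 2.94 axis [652.9  78.1] F [ 4.1 -3.7  2.5] T [-0.55 -1.37  0.23] q [-0.09  0.11  1.72 -0.    1.31  1.43] tq_r 0.47 gw 0.243
TORQUE 0.701
```

>>> {"method": "jog_arm", "body": {"targets": [[1, 0.0002, -0.006, 0, 0.05]]}}

```text
clock: 13.22
eef_pos: [532.4, 77.9, 213.8]
orientation: [0.001, 1.0, 0.001, 0.001]
contact_force: [3.0, -4.0, 3.5]
gripper_width: 0.24
gripper_force: 100.0
```

```bash
python3 -c "
from h import *
st()"
```

```text
t 13.225 eef [532.4  77.9 213.8] yaw 0.16 axis [652.9  78.2] F [ 3.  -4.   3.5] T [-0.77 -1.18  0.2 ] q [-0.07  0.11  1.72 -0.    1.31  1.49] tq_r 0.49 gw 0.24
TORQUE 0.687
```

>>> {"method": "jog_arm", "body": {"targets": [[1, 0.0002, -0.006, 0, 0.05]]}}

```text
clock: 13.35
eef_pos: [532.5, 83.7, 213.8]
orientation: [0.001, 1.0, -0.023, 0.001]
contact_force: [3.2, -3.5, 4.3]
gripper_width: 0.238
gripper_force: 100.1
```

```bash
python3 -c "
from h import *
st()"
```

```text
t 13.35 eef [532.5  83.7 213.8] yaw -2.67 axis [652.8  78.1] F [ 3.2 -3.5  4.3] T [-0.81 -1.16  0.31] q [-0.06  0.12  1.72 -0.    1.31  1.56] tq_r 0.41 gw 0.238
TORQUE 0.722
```

>>> {"method": "jog_arm", "body": {"targets": [[1, 0.0002, -0.006, 0, 0.05], [1, 0.0006, -0.012, 0, 0.1]]}}

```text
clock: 13.6
eef_pos: [533.5, 95.5, 213.7]
orientation: [0.001, 0.997, -0.073, 0.0]
contact_force: [2.1, -4.5, 3.3]
gripper_width: 0.24
gripper_force: 100.2
```

```bash
python3 -c "
from h import *
st()"
```

```text
t 13.6 eef [533.5  95.5 213.7] yaw -8.38 axis [652.7  77.9] F [ 2.1 -4.5  3.3] T [-0.96 -1.08  0.49] q [-0.04  0.12  1.71 -0.    1.31  1.68] tq_r 0.5 gw 0.24
TORQUE 0.984
```

>>> {"method": "jog_arm", "body": {"targets": [[1, 0.0002, -0.006, 0, 0.05]]}}

```text
clock: 13.72
eef_pos: [534.4, 101.3, 213.6]
orientation: [0.002, 0.995, -0.098, 0.0]
contact_force: [1.4, -5.2, 4.0]
gripper_width: 0.239
gripper_force: 100.2
```

```bash
python3 -c "
from h import *
st()"
```

```text
t 13.725 eef [534.4 101.3 213.6] yaw -11.24 axis [652.6  77.8] F [ 1.4 -5.2  4. ] T [-0.99 -1.03  0.57] q [-0.03  0.13  1.7  -0.    1.31  1.74] tq_r 0.59 gw 0.239
TORQUE 1.164
```

>>> {"method": "jog_arm", "body": {"targets": [[1, 0.0002, -0.006, 0, 0.05]]}}

```text
clock: 13.85
eef_pos: [535.6, 107.2, 213.6]
orientation: [0.002, 0.992, -0.123, 0.0]
contact_force: [1.7, -5.7, 3.1]
gripper_width: 0.235
gripper_force: 100.3
```

```bash
python3 -c "
from h import *
st()"
```

```text
t 13.85 eef [535.6 107.2 213.6] yaw -14.09 axis [652.5  77.8] F [ 1.7 -5.7  3.1] T [-1.25 -0.88  0.59] q [-0.02  0.13  1.7  -0.    1.31  1.8 ] tq_r 0.62 gw 0.235
TORQUE 1.213
```

>>> {"method": "jog_arm", "body": {"targets": [[1, 0.0001, -0.0036, 0, 0.03], [1, 0.0001, -0.0036, 0, 0.03]]}}

```text
clock: 14.1
eef_pos: [536.5, 110.6, 213.6]
orientation: [0.001, 0.991, -0.137, 0.0]
contact_force: [1.0, -5.2, 5.4]
gripper_width: 0.239
gripper_force: 100.2
```

```bash
python3 -c "
from h import *
st()"
```

```text
t 14.1 eef [536.5 110.6 213.6] yaw -15.7 axis [652.5  78. ] F [ 1.  -5.2  5.4] T [-1.07 -0.83  0.44] q [-0.01  0.14  1.69 -0.    1.31  1.83] tq_r 0.57 gw 0.239
TORQUE 1.017
```

>>> {"method": "jog_arm", "body": {"targets": [[1, 0.0001, -0.0036, 0, 0.03], [1, 0.0003, -0.0084, 0, 0.07]]}}

```text
clock: 14.35
eef_pos: [538.9, 118.5, 213.5]
orientation: [0.001, 0.985, -0.172, -0.0]
contact_force: [0.4, -5.6, 5.1]
gripper_width: 0.236
gripper_force: 100.5
```

```bash
python3 -c "
from h import *
st()"
```

```text
t 14.35 eef [538.9 118.5 213.5] yaw -19.76 axis [652.3  77.7] F [ 0.4 -5.6  5.1] T [-1.24 -0.7   0.76] q [ 0.    0.15  1.68 -0.    1.31  1.92] tq_r 0.62 gw 0.236
TORQUE 1.388
```

>>> {"method": "jog_arm", "body": {"targets": [[1, 0, 0, 0, 0], [1, 0, 0, 0, 0]]}}

```text
clock: 14.6
eef_pos: [539.0, 118.6, 213.5]
orientation: [0.001, 0.985, -0.171, -0.0]
contact_force: [-0.7, -5.0, 5.4]
gripper_width: 0.241
gripper_force: 100.4
```

```bash
python3 -c "
from h import *
st()"
```

```text
t 14.6 eef [539.  118.6 213.5] yaw -19.67 axis [652.5  78. ] F [-0.7 -5.   5.4] T [-1.19 -0.72  0.51] q [ 0.    0.15  1.68 -0.    1.31  1.92] tq_r 0.6 gw 0.241
TORQUE 1.102
```

>>> {"method": "jog_arm", "body": {"targets": [[1, 0.0006, 0.012, 0, -0.1], [1, 0.0024, 0.0239, 0, -0.2], [1, 0.0024, 0.0239, -0.004, -0.2], [1, 0.0024, 0.0239, -0.012, -0.2], [1, 0.0024, 0.0239, -0.025, -0.2], [1, 0.0024, 0.0239, -0.045, -0.2], [1, 0.0024, 0.0239, -0.08, -0.2], [1, 0.0024, 0.0239, -0.08, -0.2]]}}

```text
clock: 15.6
eef_pos: [529.9, 95.2, 277.1]
orientation: [0.001, 0.997, -0.073, -0.009]
contact_force: [27.0, -3.4, -69.1]
gripper_width: 0.222
gripper_force: 103.1
```

```bash
python3 - <<'E'
from h import *
s,M=st();print(M.round(4))
# target: TCP above rest, measured pose at the grasp
T=np.array([447,-338.8]);d=M.T@(np.r_[T,0]-np.r_[s['eef_pos'][:2],0]);print(d,'twist',np.arctan2(M[1,0],M[0,0])-np.radians(11.3))
E
```

```text
t 15.6 eef [529.9  95.2 277.1] yaw -8.35 axis [649.1  77.7] F [ 27.   -3.4 -69.1] T [-0.84 -5.27  0.2 ] q [-0.04  0.08  1.63 -0.    1.45  1.67] tq_r -0.04 gw 0.222
TORQUE 0.175
[[ 0.9892 -0.1452 -0.0186]
 [-0.1452 -0.9894  0.    ]
 [-0.0184  0.0027 -0.9998]]
[-18.98089947 441.4679073    1.52515026] twist -0.3429682108120614
```

>>> {"method": "jog_arm", "body": {"targets": [[1, 0, 0, 0.016, 0]]}}

```text
clock: 15.72
eef_pos: [523.8, 97.1, 266.2]
orientation: [0.0, 0.997, -0.072, -0.015]
contact_force: [-30.5, 3.9, 1.6]
gripper_width: 0.226
gripper_force: 109.4
```

```bash
python3 - <<'E'
from h import *
s,M=st()
c=cap('scene','s5')['img'][:,:,::-1];w=cap('wrist','w5')['img'][:,:,::-1]
o=np.zeros((600,800,3),np.uint8);o[:360,:480]=cv2.resize(c[170:290,230:390],(480,360),interpolation=cv2.INTER_CUBIC);o[:240,480:800]=cv2.resize(w,(320,240))
cv2.imwrite('pics/v5.png',o[:360])
E
```

```text
t 15.725 eef [523.8  97.1 266.2] yaw -8.22 axis [643.   79.9] F [-30.5   3.9   1.6] T [0.4  4.07 0.67] q [-0.04  0.08  1.65  0.    1.44  1.67] tq_r 0.07 gw 0.226
TORQUE 0.72
```

View pics/v5.png

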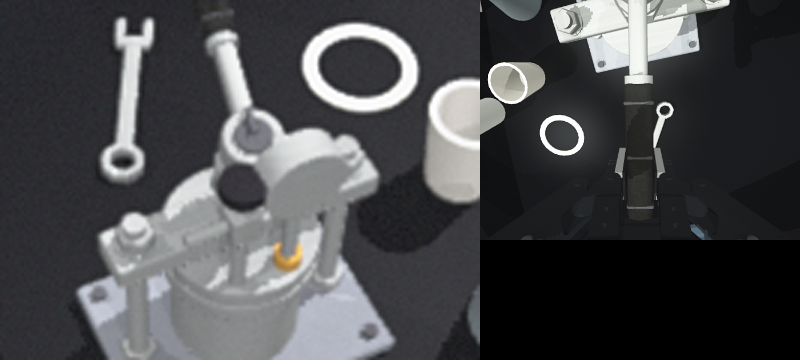

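The socket hung up on the head and the wrench tilted in the pads by about 21°. The pads also slid about 36 mm back along the handle. I'll bring the handle back down along its arc.

>>> {"method": "jog_arm", "body": {"targets": [[1, -0.0165, 0, 0.02, 0], [1, -0.0225, 0, 0.03, 0], [1, -0.0275, 0, 0.041, 0]], "force": 60}}

```text
clock: 16.2
eef_pos: [504.9, 100.6, 236.0]
orientation: [-0.0, 0.997, -0.071, -0.001]
contact_force: [-8.5, -2.8, 6.2]
gripper_width: 0.225
gripper_force: 108.6
```

```bash
python3 - <<'E'
from h import *
s,M=st()
E
```

```text
t 16.2 eef [504.9 100.6 236. ] yaw -8.19 axis [624.2  83.4] F [-8.5 -2.8  6.2] T [-0.88  1.18 -0.58] q [-0.03  0.04  1.75  0.    1.35  1.68] tq_r 0.61 gw 0.225
TORQUE 0.026
```

>>> {"method": "jog_arm", "body": {"targets": [[1, -0.0045, 0, 0.009, 0], [1, -0.008, 0, 0.017, 0], [1, -0.008, 0, 0.021, 0], [1, -0.008, 0, 0.021, 0]]}}

```text
clock: 16.7
eef_pos: [495.4, 101.6, 214.3]
orientation: [-0.0, 0.997, -0.071, -0.004]
contact_force: [-9.5, 2.3, 4.5]
gripper_width: 0.226
gripper_force: 107.1
```

```bash
python3 - <<'E'
from h import *
s,M=st()
c=cap('scene','s6')['img'][:,:,::-1];w=cap('wrist','w6')['img'][:,:,::-1]
o=np.zeros((600,800,3),np.uint8);o[:360,:400]=cv2.resize(c[180:270,250:350],(400,360),interpolation=cv2.INTER_CUBIC);o[:300,400:800]=cv2.resize(w,(400,300))
cv2.imwrite('pics/v6.png',o[:360])
E
```

```text
t 16.7 eef [495.4 101.6 214.3] yaw -8.17 axis [614.7  84.5] F [-9.5  2.3  4.5] T [0.37 1.39 0.61] q [-0.03  0.05  1.79  0.    1.31  1.68] tq_r -0.13 gw 0.226
TORQUE 0.47
```

View pics/v6.png

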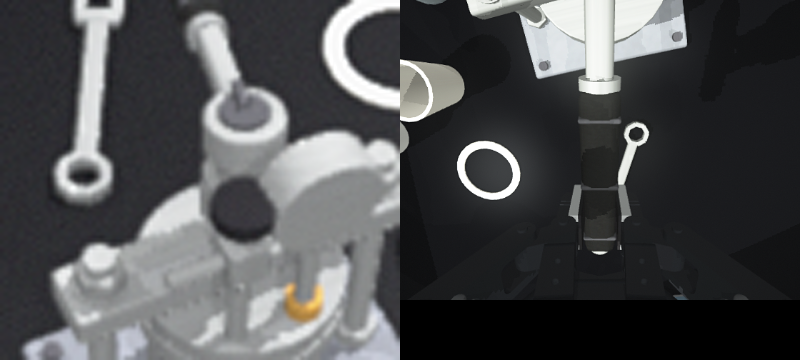

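The scene view shows the head upright on the screw again. In the wrist view the rubber runs from (600,92) to about (600,250), so the pads now sit near its rear. I'll get the offset and tilt from these.

```bash
python3 - <<'E'
from h import *
s,M=st();c=load('w6');k=1.4
e=s['eef_pos']
def fr(z,u,v): return (M.T@(atz(c,((u-400)*k,v*k),z)-e)).round(1)
print('front',[fr(z,600,91) for z in(244,240,250)]);print('rear',[fr(z,600,248) for z in(244,240,250,230)]);print('groove1',fr(244,600,121),'groove2',fr(244,600,186))
c=load('w3');
E
```

```text
t 16.8 eef [495.5 101.6 214.4] yaw -8.17 axis [614.8  84.5] F [-10.5   2.5   4.2] T [0.36 1.42 0.59] q [-0.03  0.05  1.79  0.    1.31  1.68] tq_r -0.14 gw 0.226
TORQUE 0.445
front [array([ 71.9,   0.6, -30.2]), array([ 71.5,   0.6, -26.1]), array([ 72.5,   0.6, -36.2])]
rear [array([-17.8,   0.7, -29.5]), array([-21.3,   0.7, -25.5]), array([-12.4,   0.7, -35.5]), array([-30.2,   0.7, -15.4])]
groove1 [ 57.9   0.6 -30.1] groove2 [ 23.1   0.6 -29.8]
```

```bash
python3 - <<'E'
from h import *
c=load('s6')
for p in([653,78.6,250],[653,78.6,260],[653,78.6,268],[646.5,80,250],[646.5,80,268]):print(p,proj(c,p))
# calibration check of scene camera: wrench head in rest, crop scene0b (189,401)
print(proj(load('scene0'),[565,-315.1,80])*1.42857)
# nuts top in vessel frame (scene v6: near nut centre (100,250)->)
y=np.radians(2.6)
for sy in(82,-82):print(proj(c,[652.9-np.sin(y)*sy,78.6+np.cos(y)*sy,186]))
c=load('w1');f=1/1.42857
P=[atz(c,(406*f,v*f),74) for v in(209,236,305,372,388)];print([np.linalg.norm(p-P[0]).round(1) for p in P])
E
```

```text
[653, 78.6, 250] [[311.41942902 210.77520032]]
[653, 78.6, 260] [[311.63073183 207.52333459]]
[653, 78.6, 268] [[311.80221662 204.88104185]]
[646.5, 80, 250] [[310.80053853 208.21420012]]
[646.5, 80, 268] [[311.17149796 202.30701784]]
[[184.3018428  399.64084997]]
[[345.0468486  218.01872932]]
[[273.72138314 243.06586027]]
[np.float64(0.0), np.float64(15.2), np.float64(56.3), np.float64(100.4), np.float64(111.7)]
```

```bash
python3 - <<'E'
from h import *
for n in('w1','w6'):
    c=load(n);g=cv2.cvtColor(c['img'],cv2.COLOR_RGB2GRAY)[:,274:288].mean(1)
    lo=140 if n=='w1' else 90
    print(n,[(i,int(g[i])) for i in range(lo,380) if abs(g[min(i+1,419)]-g[i-1])>6])
c=load('w6');g=cv2.cvtColor(c['img'],cv2.COLOR_RGB2GRAY)
for r in(20,60,100):
    print(r,[(j,int(g[r,j])) for j in range(250,310) if abs(int(g[r,j+1])-int(g[r,j-1]))>25])
E
```

```text
w1 [(140, 216), (141, 242), (146, 238), (147, 200), (148, 89), (149, 56), (163, 60), (164, 85), (165, 116), (166, 101), (167, 65), (209, 50), (210, 45), (212, 39), (213, 48), (214, 73), (215, 69), (216, 45), (217, 38), (257, 35), (258, 46), (259, 74), (260, 58), (261, 36), (270, 31), (271, 27), (272, 40), (273, 119), (274, 135), (275, 129), (276, 114), (277, 52), (278, 18)]
w6 [(109, 238), (110, 223), (111, 202), (112, 179), (113, 132), (114, 167), (115, 249), (116, 243), (131, 239), (132, 127), (133, 56), (134, 63), (167, 50), (168, 64), (169, 98), (170, 113), (171, 110), (172, 95), (173, 65), (174, 48), (204, 46), (205, 41), (262, 31), (263, 67), (265, 69), (266, 47), (267, 34), (300, 36), (301, 42), (302, 50), (333, 46), (334, 109), (335, 127), (336, 84), (337, 52), (349, 48), (350, 38), (351, 82), (352, 200), (353, 242), (354, 232), (355, 182), (356, 72), (357, 18), (358, 24)]
20 [(257, 227), (258, 186), (259, 198), (260, 228), (298, 169), (300, 151), (301, 236)]
60 [(256, 191), (257, 162), (259, 184), (260, 212), (261, 236), (297, 181), (298, 160), (299, 138), (301, 144), (302, 155), (303, 178), (304, 201)]
100 [(258, 64), (259, 95), (260, 198), (261, 222), (296, 185), (297, 164), (298, 134), (299, 91), (300, 59)]
```

```bash
cat > fit.py <<'E'
from h import *
from scipy.optimize import least_squares
def fit(n,rows,e,M,D):
    c=load(n)
    def f(p):
        P=[e+M@np.array([p[0]-d*np.cos(p[2]),0.6,-p[1]+d*np.sin(p[2])]) for d in D]  # p1 height over TCP; tilt>0: rear lower
        return proj(c,P)[:,1]-rows
    r=least_squares(f,[60,30,0]);return r.x,r.fun
c=load('w1');P=[atz(c,(283.5,v),74)[:2] for v in(148,165,214.4,259.3)];D=[np.linalg.norm(p-P[0]) for p in P];
if __name__=='__main__':
    s=sense();e=s['eef_pos'];M=R.from_quat(s['orientation'],scalar_first=True).as_matrix();print(np.round(D,1))
    x,r=fit('w6',[132.3,171,264,335],e,M,D);print('front ahead %.1f, top of front above TCP %.1f, tilt deg %.1f'%(x[0],x[1],np.degrees(x[2])),r.round(1))
    print('rest frame check: grip->',e)
E
python3 fit.py; python3 - <<'E'
from h import *
c=load('w2');g=cv2.cvtColor(c['img'],cv2.COLOR_RGB2GRAY)[:,274:288].mean(1)
print('w2',[(i,int(g[i])) for i in range(180,380) if abs(g[min(i+1,419)]-g[i-1])>6])
E
```

```text
[ 0.  13.6 55.7 97.9]
front ahead 69.8, top of front above TCP 26.8, tilt deg 9.4 [ 0.5 -0.9  0.6 -0.2]
rest frame check: grip-> [495.47721003 101.6337445  214.36316227]
w2 [(199, 218), (200, 199), (201, 181), (202, 185), (203, 155), (204, 111), (205, 121), (206, 188), (207, 213), (220, 214), (221, 167), (222, 75), (223, 44), (254, 40), (255, 56), (256, 87), (257, 97), (258, 95), (259, 72), (260, 46), (269, 39), (270, 32), (333, 28), (334, 38), (345, 41), (346, 68), (347, 104), (348, 103), (349, 81), (350, 37)]
```

>>> {"method": "jog_arm", "body": {"targets": [[1, 0.002, 0, -0.004, 0], [1, 0.002, 0, -0.008, 0], [1, 0.002, 0, -0.012, 0], [1, 0.002, 0, -0.016, 0]], "force": 100}}

```text
clock: 17.3
eef_pos: [501.2, 100.3, 230.9]
orientation: [0.0, 0.997, -0.072, 0.001]
contact_force: [6.5, 3.3, -5.0]
gripper_width: 0.222
gripper_force: 106.0
```

```bash
cat >> fit.py <<'E'
def prof(n):
    c=cap('wrist',n);g=cv2.cvtColor(c['img'],cv2.COLOR_RGB2GRAY)[:,274:288].mean(1)
    print(n,[(i,int(g[i])) for i in range(90,380) if abs(g[i+1]-g[i-1])>8])
E
python3 - <<'E'
from fit import *
st();prof('w7')
e=np.array([446.1,-337.8,260.7]);M=np.array([[.9809,.1946,-.0029],[.1946,-.9809,.0032],[-.0022,-.0037,-1]])
x,r=fit('w2',[221.5,257.5,347.5],e,M,D[:3]);print('w2 ref',x,r)
E
```

```text
t 17.3 eef [501.2 100.3 230.9] yaw -8.23 axis [620.4  83.1] F [ 6.5  3.3 -5. ] T [ 0.86 -0.8   1.06] q [-0.03  0.04  1.77 -0.    1.34  1.68] tq_r -0.65 gw 0.222
TORQUE 0.422
w7 [(111, 237), (112, 223), (113, 197), (114, 185), (115, 153), (116, 239), (131, 245), (132, 222), (133, 48), (134, 60), (166, 50), (167, 63), (168, 96), (169, 113), (170, 112), (171, 98), (172, 67), (173, 48), (263, 33), (264, 57), (265, 72), (266, 73), (267, 54), (268, 37), (302, 40), (303, 46), (340, 48), (341, 77), (342, 121), (343, 123), (344, 57), (345, 49), (360, 41), (361, 23), (362, 238), (365, 241), (366, 206), (367, 34), (368, 19)]
w2 ref [44.03057614 43.87419636  0.11526296] [-5.70139491e-10 -2.97632141e-10  3.41060513e-12]
```

>>> {"method": "jog_arm", "body": {"targets": [[1, 0, 0, -0.002, 0], [1, 0, 0, -0.004, 0], [1, 0, 0, -0.006, 0], [1, 0, 0, -0.006, 0]]}}

```text
clock: 17.85
eef_pos: [504.0, 99.8, 238.2]
orientation: [0.0, 0.997, -0.072, 0.004]
contact_force: [14.5, -0.3, -10.6]
gripper_width: 0.222
gripper_force: 105.4
```

```bash
python3 - <<'E'
from fit import *
st();prof('w8')
for n,rows in(('w6',[171,264,335]),('w7',[169.5,265.5,342.5])):
    e=np.array([495.5,101.6,214.4]) if n=='w6' else sense()['eef_pos']+[0,0,-6.]
    M=R.from_quat(sense()['orientation'],scalar_first=True).as_matrix()
    print(n,fit(n,rows,e,M,D[1:]))
c=load('w1');print(proj(c,[e*0+[485.9,-331.1,74]]))
E
```

```text
t 17.85 eef [504.   99.8 238.2] yaw -8.27 axis [623.3  82.4] F [ 14.5  -0.3 -10.6] T [ 0.14 -1.85  0.49] q [-0.04  0.03  1.76 -0.    1.35  1.68] tq_r -0.28 gw 0.222
TORQUE 0.22
w8 [(113, 238), (114, 225), (115, 202), (116, 176), (117, 231), (118, 243), (132, 239), (133, 157), (134, 52), (135, 60), (166, 50), (167, 62), (168, 95), (169, 113), (170, 113), (171, 100), (172, 67), (173, 47), (264, 39), (265, 68), (267, 70), (268, 47), (269, 35), (302, 40), (303, 44), (343, 49), (344, 67), (345, 120), (346, 120), (347, 72), (348, 49), (364, 43), (365, 32), (366, 145), (367, 247), (368, 238), (370, 237), (371, 201), (372, 59), (373, 19)]
w6 (array([68.61881065, 19.95003406,  0.11229302]), array([-1.70530257e-13,  5.11590770e-13,  3.41060513e-13]))
w7 (array([6.54222690e+01, 1.44300542e+01, 2.66408771e-02]), array([ 2.27373675e-13, -5.68434189e-14, -2.27373675e-13]))
[[284.15809182 146.24174792]]
```

>>> {"method": "jog_arm", "body": {"targets": [[1, 0.003, 0, 0.006, 0], [1, 0.003, 0, 0.006, 0], [0, 0.003, 0, 0.006, 0], [-1, 0.003, 0, 0.006, 0], [-1, 0.003, 0, 0.006, 0], [-1, 0.003, 0, 0.006, 0]]}}

```text
clock: 18.65
eef_pos: [503.5, 100.1, 231.4]
orientation: [0.0, 0.997, -0.072, 0.0]
contact_force: [0.3, 0.1, 0.8]
gripper_width: 1.002
gripper_force: 0.0
```

```bash
python3 - <<'E'
from fit import *
st();prof('w9');c=cap('scene','s9')
E
```

```text
t 18.65 eef [503.5 100.1 231.4] yaw -8.22 axis [622.7  82.9] F [0.3 0.1 0.8] T [-0.   -0.05  0.05] q [-0.04  0.04  1.76 -0.    1.34  1.68] tq_r -0.02 gw 1.002
TORQUE 0.034
w9 [(98, 218), (99, 212), (100, 205), (101, 170), (102, 140), (127, 98), (128, 107), (129, 117), (130, 126), (131, 132), (138, 131), (139, 139), (140, 147), (141, 166), (142, 176), (147, 165), (148, 157), (149, 153), (150, 147), (151, 134), (152, 99), (153, 57), (154, 46), (180, 45), (185, 45), (186, 37), (287, 32), (288, 59), (289, 70), (290, 92), (291, 117), (292, 136), (293, 143), (294, 154), (295, 163), (296, 169), (298, 169), (299, 136), (308, 136), (309, 132), (310, 125), (311, 97), (312, 36)]
```

```bash
python3 - <<'E'
from h import *
def runs(n,rows):
    g=cv2.GaussianBlur(cv2.cvtColor(load(n)['img'],cv2.COLOR_RGB2GRAY),(3,3),0)
    for r in rows:
        b=g[r]>110;d=np.flatnonzero(np.diff(np.r_[0,b.astype(int),0]));print(n,r,[(int(x),int(y)) for x,y in zip(d[::2],d[1::2]) if y-x>3])
runs('w8',range(0,140,20));runs('w9',list(range(0,180,10))+list(range(180,330,15)))
# scene difference s6->s9 location
a=cv2.cvtColor(load('s6')['img'],cv2.COLOR_RGB2GRAY).astype(int);b=cv2.cvtColor(load('s9')['img'],cv2.COLOR_RGB2GRAY).astype(int)
for n,g in(('s6',a),('s9',b)):
    print(n);
    for r in range(176,262,4):print(r,''.join('%3x'%(g[r,c]//16) for c in range(276,340,3)))
E
```

```text
w8 0 [(21, 31), (107, 141), (145, 155), (160, 337), (339, 365), (377, 382)]
w8 20 [(47, 56), (113, 146), (156, 385)]
w8 40 [(119, 154), (176, 202), (203, 388)]
w8 60 [(181, 391)]
w8 80 [(187, 386)]
w8 100 [(7, 56), (192, 297)]
w8 120 [(0, 100), (199, 203), (252, 305)]
w9 0 [(20, 29), (103, 131), (138, 152), (156, 315), (316, 368), (375, 386)]
w9 10 [(31, 43), (106, 144), (155, 387)]
w9 20 [(109, 137), (147, 388)]
w9 30 [(112, 172), (198, 390)]
w9 40 [(115, 134), (175, 391)]
w9 50 [(177, 392)]
w9 60 [(180, 394)]
w9 70 [(183, 395)]
w9 80 [(185, 376)]
w9 90 [(188, 330)]
w9 100 [(0, 73), (191, 209), (210, 314)]
w9 110 [(0, 92), (194, 238), (282, 315)]
w9 120 [(0, 97), (283, 315)]
w9 130 [(0, 99), (279, 324)]
w9 140 [(0, 97), (277, 324)]
w9 150 [(0, 88), (279, 317)]
w9 160 [(0, 69)]
w9 170 [(0, 5), (8, 50)]
w9 180 [(0, 17), (328, 340)]
w9 195 [(0, 24), (336, 344)]
w9 210 [(0, 20), (99, 154)]
w9 225 [(90, 102), (155, 168)]
w9 240 [(89, 100), (162, 173)]
w9 255 [(94, 107), (161, 172)]
w9 270 [(108, 163)]
w9 285 [(156, 167), (290, 294), (392, 403)]
w9 300 [(147, 159), (277, 285), (326, 330),
[... 2498 characters left out ...]
2  3  2  3  3  3  2  8  8  7  5  5  9  a  b  c  d  b  8  8  8
228   5  2  2  2  3  2  8  d  8  5  3  3  3  4  9  a  a  8  8  8  8  8
232   2  3  3  2  6  d  d  e  9  3  3  3  3  3  5  8  8  8  8  8  8  8
236   3  2  2  6  e  d  b  a  9  5  2  3  3  3  5  8  8  8  8  8  8  8
240   4  3  5  a  a  9  9  9  9  7  9  5  5  8  9  8  8  8  8  8  7  7
244   e  9  a  9  9  9  9  a  9  9  8  a  8  8  8  7  7  8  9  9  9  7
248   8  9  9  a  a  9  a  a  9  8  6  8  8  8  9  8  7  8  c  d  c  8
252   9  7  9  9  a  9  8  8  8  7  7  7  8  9  c  c  7  8  d  d  9  8
256   9  9  9  8  8  8  8  9  9  8  8  8  a  d  c  7  9  c  b  d  8  8
260   8  8  8  8  7  9  9  9  9  d  9  8  c  c  9  a  9  b  c  b  7  8
```

```bash
python3 - <<'E'
from h import *
g=cv2.cvtColor(load('w9')['img'],cv2.COLOR_RGB2GRAY)
ls=lambda r:int(299+(r-150)*0.055)
p=np.array([g[r,ls(r)-5:ls(r)+6].mean() for r in range(420)])
print([(i,int(p[i])) for i in range(100,330) if abs(p[i+1]-p[i-1])>6])
for r in range(270,320,4):print(r,''.join('%3d'%(g[r,c]//4) for c in range(270,345,3)))
E
```

```text
[(130, 239), (138, 229), (139, 197), (140, 145), (141, 153), (142, 207), (143, 233), (153, 235), (154, 192), (155, 63), (156, 53), (167, 49), (168, 45), (180, 37), (181, 51), (182, 71), (183, 73), (184, 56), (185, 40), (229, 33), (230, 38), (231, 44), (249, 55), (250, 100), (251, 119), (252, 86), (253, 54), (301, 55), (302, 98), (303, 120), (304, 73), (305, 50), (313, 48), (314, 41), (315, 118), (316, 175), (317, 140), (318, 48), (319, 26)]
270   7  7  7  8  7  7  7  7 11 12 12 13 13 13 13 13 13 12 11  9  7  7  7  7  7
274   7  7  7  8  8  7  7  7 10 12 12 13 12 12 12 12 12 12 11  9  7  7  7  7  7
278   7  7  8  8  8  7  7  6  9 12 13 13 13 13 12 12 12 12 11  9  7  7  7  7  7
282   7  8  8  7  8  7  7 37  7 12 13 13 13 13 12 12 12 12 10 10  7  7  7  7  7
286   8  8  7  7  7  6  4 59  6 12 12 12 13 12 12 12 12 12 11 10  7  7  7  7  7
290   8  7  7  6 45 41 34 60 32 11 12 12 12 12 13 12 12 12 11 10  7  7  7  7  7
294   7  7  7 35 59 60 60 60 42 11 12 12 13 13 12 13 12 12 11 10 14  7  7  7  7
298   7  7  5 58 60 48 63 62 59 13 12 12 13 12 12 12 12 12 10 16 18  7  8  7  7
302   7  7 23 61 60  4  8  7  7 22 24 28 19 22 29 30 30 28 25 16  9  7  7  7  7
306   7  7 56 60 45  8  8  7  7  8 12 12 13 13 12 12 13 12 11 10  8  7  7  7  7
310   7  6 62 61  4  8  8  8 18 59 11 12 13 12 13 12 12 12 11  9  7  7  7  7  7
314   7  7  7  7  7  7  7  8 34 61 49 11 11  9 10 20 28 26  7  7  7  7  7  7  7
318   7  7  7  7  8  8  7  8  8  7  7  7  6  9 25 24  4  7  7  7  7  7  7  7  7
```

```bash
cat > fit3.py <<'E'
from fit import *
def f3(n,uv):
    c=load(n);uv=np.array(uv,float)
    def f(p,full=False):
        u=np.array([np.cos(p[4])*np.cos(p[3]),np.cos(p[4])*np.sin(p[3]),np.sin(p[4])]) # forward, tilt>0 head up
        P=[p[:3]-d*u for d in D]
        return P if full else (proj(c,P)-uv).ravel()
    r=least_squares(f,[570,90,240,-.14,0]);p=r.x
    u=np.array([np.cos(p[4])*np.cos(p[3]),np.cos(p[4])*np.sin(p[3]),np.sin(p[4])]);n_=np.array([-np.sin(p[4])*np.cos(p[3]),-np.sin(p[4])*np.sin(p[3]),np.cos(p[4])])
    print(n,'front',p[:3].round(1),'yaw %.1f tilt %.1f'%tuple(np.degrees(p[3:])),'grip',(p[:3]-40*u-12*n_).round(1),'socket floor',(p[:3]+80*u-46*n_).round(1),'res',r.fun.round(1));return p
if __name__=='__main__':
    f3('w9',[(298,154),(300,182.7),(304.5,251),(311.5,303)])
    f3('w1',[(284,148),(283.7,165),(283.4,214.4),(283,259.3)])
    f3('w8',[(278.5,133.2),(279,169.5),(280,266),(281,345.5)])
E
python3 fit3.py
```

```text
w9 front [560.   84.  234.8] yaw -1.5 tilt 17.6 grip [525.5  84.9 211.2] socket floor [650.2  81.5 215.2] res [-0.5  0.5 -0.  -0.7  1.5  0.3 -1.  -0.1]
w1 front [ 641.7 -310.4  264.4] yaw -149.2 tilt 30.6 grip [ 666.  -295.9  233.7] socket floor [ 562.4 -357.6  265.6] res [ 0.7  0.4 -1.9 -0.5 -4.   0.2 -0.2 -0. ]
w8 front [571.4  89.9 253.8] yaw -7.6 tilt 0.6 grip [531.9  95.2 241.4] socket floor [651.2  79.3 208.7] res [ 0.   0.3 -0.1 -0.4  0.1  0.2 -0.  -0.1]
```

>>> {"method": "jog_arm", "body": {"targets": [[-1, 0, 0, -0.015, 0], [-1, 0.02, 0.005, -0.015, -0.117], [-1, 0.0384, 0.0102, -0.015, -0.117], [-1, 0.0384, 0.0102, 0.005, -0.117], [-1, 0.0384, 0.0102, 0.034, -0.117], [-1, 0.0384, 0.0102, 0.034, -0.117]]}}

```text
clock: 19.5
eef_pos: [538.6, 84.7, 196.0]
orientation: [-0.0, 1.0, -0.013, -0.002]
contact_force: [-0.3, -1.1, -1.0]
gripper_width: 1.0
gripper_force: 0.0
```

```bash
python3 - <<'E'
from fit import *
st();cap('wrist','w10')
g=cv2.cvtColor(load('w10')['img'],cv2.COLOR_RGB2GRAY)
p=g[:,276:287].mean(1);print([(i,int(p[i])) for i in range(100,400) if abs(p[i+1]-p[i-1])>7])
for r in range(180,400,16):print(r,''.join('%3d'%(g[r,c]//4) for c in range(225,340,4)))
E
```

```text
t 19.5 eef [538.6  84.7 196. ] yaw -1.51 axis [659.1  81.5] F [-0.3 -1.1 -1. ] T [ 0.03 -0.02  0.05] q [-0.06  0.15  1.71  0.    1.28  1.54] tq_r 0.13 gw 1.0
TORQUE 0.188
[(104, 186), (106, 186), (111, 186), (113, 193), (114, 202), (115, 239), (225, 236), (226, 219), (227, 190), (229, 184), (230, 191), (231, 177), (232, 154), (251, 149), (256, 147), (266, 153), (267, 141), (268, 79), (269, 40), (293, 35), (294, 88), (295, 84), (296, 75), (297, 35), (304, 38), (305, 47), (307, 48), (352, 48), (353, 87), (354, 130), (355, 97), (356, 48), (385, 47), (386, 31)]
180  10 10 10 11 11 12 12 12 13 13 12 56 59 59 58 58 58 57 56 47 38 13 13 13 12 12 12 11 11
196   9  9  9 10 10 10 11 11 12 12 12 55 59 59 58 58 59 57 54 45 34 13 13 13 12 12 11 11 10
212   8  9  9  9 10 10 10 11 11 12 11 54 59 59 58 58 58 57 53 43 27 13 13 12 12 11 11 10 10
228   8  8  8  9  9  9 10 10 10 10 36 54 59 59 38 39 40 39 43 42 33 61 51 61 61 61  7  9 10
244   8  8  8  8  9  9  9  9 10 35 35 29 37 39 38 39 39 38 37 34 36 37 18 27 31 61 51 10 10
260   8  8  8  8  8  8  8  9  9  8 34 35 37 37 38 38 38 39 37 36 34 11 10 10 10 10 10  9  9
276   7  8  8  8  8  8  8  8  8  7  8  9 10 10 10 10 10 11 11 10 10  9  9  9  9  9  9  8  9
292   7  7  7  8  7  8  8  8  9 19 19 19  9  9  9  9  9  9  9 16 24 24 10  8  8  8  8  8  8
308   7  7  8  7  8  7  7  7  7 10 11 13 13 14 13 13  8  9  9 11  8  7  7  8  7  7  8  8  7
324   7  7  8  7  7  7  7  7  7  9 12 13 13 13 12 13 12 12 12 10  8  8  7  7  7  7  7  7  7
340   7  7  7  7  6  6 47 61  4  9 12 13 13 13 12 12 12 12 11  9  6  7  7  6  7  6  7  7  7
356   6  6  7  6  6  6  6  7  7  6 11 11 12 12 12 11 12 12 11  9  6  7  7  7  7  7  7  7  7
372   6  6  6  6  6  6  6  6  6  6 11 12 12 13 12 12 12 12 11  8  6  6  7  6  7  6  6  6  7
388   7  7  7  7  7  7  7  7  7  7  7  7  7  7  7  8  8  7  7  7  7  7  7  7  7  7  7  8  7
```

>>> {"method": "jog_arm", "body": {"targets": [[0.2, 0, 0, 0, 0], [1, 0, 0, 0, 0], [1, 0, 0, 0, 0], [1, 0, 0, 0, 0], [1, 0, 0, 0, 0], [1, 0, 0, 0, 0]], "force": 100}}

```text
clock: 20.3
eef_pos: [540.0, 84.1, 197.6]
orientation: [0.0, 1.0, -0.013, 0.0]
contact_force: [-1.9, -4.3, 2.0]
gripper_width: 0.235
gripper_force: 98.8
```

>>> {"method": "jog_arm", "body": {"targets": [[1, 0, 0, -0.002, 0], [1, 0, 0, -0.005, 0], [1, 0, 0, -0.008, 0], [1, 0, 0, -0.01, 0], [1, 0, 0, -0.01, 0]]}}

```text
clock: 20.92
eef_pos: [539.8, 84.3, 206.5]
orientation: [0.0, 1.0, -0.013, -0.0]
contact_force: [3.6, -4.1, -4.5]
gripper_width: 0.229
gripper_force: 99.2
```

```bash
cat >> h.py <<'E'
def wf(n):
    cap('wrist',n);g=cv2.cvtColor(load(n)['img'],cv2.COLOR_RGB2GRAY)
    p=g[:,274:287].mean(1);print(n,[(i,int(p[i])) for i in range(100,400) if abs(p[i+1]-p[i-1])>8])
E
python3 -c "
from h import *
st();wf('w11')"
```

```text
t 20.925 eef [539.8  84.3 206.5] yaw -1.52 axis [660.2  81.1] F [ 3.6 -4.1 -4.5] T [-0.81 -0.27 -0.44] q [-0.06  0.14  1.7  -0.    1.3   1.54] tq_r 0.45 gw 0.229
TORQUE 0.006
w11 [(115, 135), (116, 202), (117, 245), (231, 234), (232, 213), (233, 174), (234, 162), (249, 156), (250, 146), (254, 140), (255, 148), (265, 155), (266, 132), (267, 71), (268, 40), (291, 34), (292, 46), (293, 77), (294, 74), (295, 45), (296, 34), (314, 45), (352, 55), (353, 96), (354, 116), (355, 78), (356, 47), (385, 44), (386, 30)]
```

>>> {"method": "jog_arm", "body": {"targets": [[1, 0, 0, -0.004, 0], [1, 0, 0, -0.009, 0], [1, 0, 0, -0.014, 0], [1, 0, 0, -0.018, 0], [1, 0, 0, -0.018, 0]]}}

```text
clock: 21.6
eef_pos: [540.2, 84.9, 225.9]
orientation: [-0.0, 1.0, -0.013, 0.001]
contact_force: [-0.8, -0.4, -2.9]
gripper_width: 0.234
gripper_force: 99.2
```

```bash
python3 -c "
from h import *
st();wf('w12')"
```

```text
t 21.6 eef [540.2  84.9 225.9] yaw -1.48 axis [660.6  81.7] F [-0.8 -0.4 -2.9] T [ 0.01  0.13 -0.  ] q [-0.06  0.12  1.68  0.    1.33  1.54] tq_r 0.05 gw 0.234
TORQUE 0.053
w12 [(114, 135), (115, 120), (116, 164), (117, 247), (231, 233), (232, 222), (233, 206), (234, 205), (235, 192), (236, 169), (237, 163), (250, 148), (255, 148), (265, 154), (266, 143), (267, 78), (268, 39), (292, 42), (293, 77), (294, 74), (295, 44), (296, 32), (313, 41), (314, 51), (351, 49), (352, 58), (353, 99), (354, 114), (355, 76), (356, 47), (385, 44), (386, 30)]
```

>>> {"method": "jog_arm", "body": {"targets": [[1, -0.02, 0, -0.04, 0], [1, -0.05, 0.04, -0.05, 0], [1, -0.06, 0.1, -0.05, -0.05], [1, -0.065, 0.16, -0.05, -0.1], [1, -0.07, 0.22, -0.05, -0.15], [1, -0.0714, 0.28, -0.05, -0.2], [1, -0.0714, 0.34, -0.05, -0.223], [1, -0.0714, 0.395, -0.05, -0.223]]}}

```text
clock: 22.65
eef_pos: [457.7, -310.5, 275.3]
orientation: [0.0, 0.995, 0.098, 0.0]
contact_force: [1.1, 0.6, -2.3]
gripper_width: 0.233
gripper_force: 99.3
```

>>> {"method": "jog_arm", "body": {"targets": [[1, 0, 0.01, 0, 0], [1, 0, 0.01, 0, 0]]}}

```text
clock: 22.9
eef_pos: [459.9, -318.2, 274.7]
orientation: [-0.001, 0.995, 0.098, -0.0]
contact_force: [0.5, -0.0, -3.1]
gripper_width: 0.237
gripper_force: 99.5
```

```bash
python3 - <<'E'
from h import *
s,M=st();wf('w13');print(M.T@(np.array([457.8,-336.7,0])-s['eef_pos']*[1,1,0]))
c=load('w13');g=cv2.cvtColor(c['img'],cv2.COLOR_RGB2GRAY)
for r in(200,225,280,330,370):print(r,''.join('%3d'%(g[r,k]//4) for k in range(240,325,3)))
E
```

```text
t 22.9 eef [ 459.9 -318.2  274.7] yaw 11.21 axis [ 578.1 -294.8] F [ 0.5 -0.  -3.1] T [-0.01  0.16 -0.02] q [-0.82  0.11  1.6   0.    1.43  0.56] tq_r 0.21 gw 0.237
TORQUE 0.186
w13 [(114, 111), (115, 95), (116, 134), (117, 214), (248, 212), (249, 191), (250, 149), (251, 129), (254, 131), (255, 180), (256, 205), (260, 207), (261, 183), (262, 145), (263, 133), (265, 137), (266, 126), (267, 69), (268, 37), (292, 40), (293, 74), (294, 73), (295, 44), (296, 32), (352, 48), (353, 83), (354, 94), (355, 60), (356, 38), (385, 37), (386, 25)]
[-5.65612418 17.69615413 -0.02054987]
200   9 10  9 10  9 10 10 23 53 54 54 53 53 53 53 53 56 52 45 38 31 33 33 33 33 32 32 32  9
225   8  8  8  9  9  9 10 13 51 54 54 53 52 52 53 51 50 44 37 27 21 21 21 30 32 32 32 27  9
280  29 29 29 30  7  7  7  8  8  9  9  8  8  9  8  9  9  8  8  8  8  7  7 30 29 29 29  9  8
330   6  6  6  9 10  5  8 10 11 10  9 10 10 11 10 10 10  9  8  7  5  6  6  7  5  6  7  6  7
370   6  5  6  3  4  4  6 10 10 10 11  9 10 10 10 10 10  8  7  6  6  6  6  5  5  4  6  6  6
```

>>> {"method": "jog_arm", "body": {"targets": [[1, -0.006, 0.018, 0.03, 0], [1, -0.006, 0.018, 0.08, 0], [1, -0.006, 0.018, 0.13, 0], [1, -0.006, 0.018, 0.165, 0], [1, -0.006, 0.018, 0.165, 0], [1, -0.006, 0.018, 0.165, 0]], "force": 50}}

```text
clock: 23.7
eef_pos: [459.0, -336.9, 112.2]
orientation: [0.001, 0.995, 0.099, 0.001]
contact_force: [-0.0, 0.1, -3.2]
gripper_width: 0.228
gripper_force: 99.4
```

```bash
python3 - <<'E'
from h import *
s,M=st();wf('w14');print(M.T@(np.array([457.8,-336.7,0])-s['eef_pos']*[1,1,0]))
E
```

```text
t 23.7 eef [ 459.  -336.9  112.2] yaw 11.36 axis [ 577.2 -313.2] F [-0.   0.1 -3.2] T [-0.06  0.16  0.  ] q [-0.84  0.3   1.72  0.    1.12  0.53] tq_r -0.02 gw 0.228
TORQUE -0.02
w14 [(114, 146), (116, 150), (117, 248), (249, 244), (250, 208), (251, 158), (252, 163), (254, 168), (255, 219), (256, 238), (261, 239), (262, 217), (263, 194), (265, 200), (266, 175), (267, 92), (268, 51), (292, 53), (293, 95), (294, 92), (295, 59), (296, 43), (352, 43), (353, 71), (354, 81), (355, 54), (356, 35)]
[-1.14242373 -0.47021593 -0.00266167]
```

>>> {"method": "jog_arm", "body": {"targets": [[1, -0.001, 0, 0.015, 0], [1, -0.001, 0, 0.027, 0], [1, -0.001, 0, 0.034, 0], [1, -0.001, 0, 0.04, 0], [1, -0.001, 0, 0.046, 0]]}}

```text
clock: 24.38
eef_pos: [457.6, -338.0, 65.1]
orientation: [0.001, 0.995, 0.098, 0.001]
contact_force: [0.1, 2.8, 3.9]
gripper_width: 0.24
gripper_force: 100.2
```

```bash
python3 - <<'E'
from h import *
s,M=st();wf('w15')
E
```

```text
t 24.375 eef [ 457.6 -338.    65.1] yaw 11.27 axis [ 575.8 -314.4] F [0.1 2.8 3.9] T [ 0.38  0.68 -0.2 ] q [-0.84  0.37  1.74  0.    1.03  0.53] tq_r -0.52 gw 0.24
TORQUE -0.721
w15 [(105, 169), (106, 150), (107, 139), (108, 255), (247, 245), (248, 206), (249, 180), (250, 181), (251, 191), (252, 245), (260, 250), (261, 229), (262, 200), (263, 207), (264, 152), (265, 83), (266, 69), (291, 53), (292, 115), (294, 110), (295, 60), (358, 43), (359, 63), (360, 97), (361, 90), (362, 51)]
```

>>> {"method": "jog_arm", "body": {"targets": [[1, 0, 0, 0.004, 0], [1, 0, 0, 0.008, 0], [1, 0, 0, 0.011, 0], [1, 0, 0, 0.011, 0]]}}

```text
clock: 24.92
eef_pos: [459.0, -338.3, 55.6]
orientation: [0.002, 0.995, 0.098, 0.002]
contact_force: [4.5, 3.2, 13.2]
gripper_width: 0.234
gripper_force: 102.2
```

```bash
python3 - <<'E'
from h import *
s,M=st();wf('w16')
E
```

```text
t 24.925 eef [ 459.  -338.3   55.6] yaw 11.28 axis [ 577.2 -314.7] F [ 4.5  3.2 13.2] T [ 0.47  0.08 -0.01] q [-0.84  0.39  1.74  0.    1.01  0.53] tq_r 1.23 gw 0.234
TORQUE 1.218
w16 [(100, 167), (101, 154), (102, 135), (103, 229), (104, 253), (243, 253), (244, 241), (245, 209), (246, 186), (247, 167), (248, 164), (249, 234), (250, 251), (256, 252), (257, 238), (258, 217), (261, 217), (262, 173), (263, 100), (264, 71), (291, 53), (292, 112), (294, 112), (295, 72), (296, 53), (367, 50), (368, 103), (369, 101), (370, 68), (371, 41)]
```

```bash
cat >> h.py <<'E'
def cmp(n,cam='scene'):
    a=cv2.cvtColor(load('scene0')['img'],cv2.COLOR_RGB2GRAY);cap('scene',n);b=cv2.cvtColor(load(n)['img'],cv2.COLOR_RGB2GRAY)
    # head at approx (132,281) in 560px
    for nm,(x,y,w,h) in dict(head=(119,270,26,24),neck=(112,252,22,20)).items():
        r=cv2.matchTemplate(b[y-30:y+h+30,x-30:x+w+30],a[y:y+h,x:x+w],cv2.TM_CCOEFF_NORMED);_,v,_,l=cv2.minMaxLoc(r);print(nm,'shift px',l[0]-30,l[1]-30,'score',round(v,3))
    T=load('scene0');print('px of head here, +10mm z, +10 x, +10 y',proj(T,[[565,-315,80],[565,-315,90],[575,-315,80],[565,-305,80]]).round(1).tolist())
E
python3 - <<'E'
from fit import *
from h import cmp
cmp('s16')
M=R.from_quat(sense()['orientation'],scalar_first=True).as_matrix()
for n,rows,e in(('w14',[266.7,293.7,354],[459,-336.9,112.2]),('w15',[264.3,293,360.5],[457.6,-338,65.1]),('w16',[262.3,293.3,369],[459,-338.3,55.6])):
    x,r=fit(n,rows,np.array(e),M,D[:3]);print(n,x[:2].round(1),np.degrees(x[2]).round(1))
E
```

```text
head shift px -3 -4 score 0.864
neck shift px -2 -3 score 0.883
px of head here, +10mm z, +10 x, +10 y [[129.1, 279.7], [127.8, 277.4], [129.8, 283.4], [133.5, 278.4]]
w14 [34.5 55.1] 22.1
w15 [31.2 47.6] 16.0
w16 [30.3 44.8] 10.4
```

>>> {"method": "jog_arm", "body": {"targets": [[1, 0, -0.001, 0.002, 0], [1, 0, -0.0015, 0.004, 0], [1, 0, -0.0015, 0.006, 0]]}}

```text
clock: 25.4
eef_pos: [461.0, -338.5, 52.4]
orientation: [0.004, 0.995, 0.098, 0.004]
contact_force: [6.6, 5.5, 25.6]
gripper_width: 0.237
gripper_force: 104.8
```

```bash
python3 - <<'E'
from h import *
s,M=st();cmp('s17')
E
```

```text
t 25.4 eef [ 461.  -338.5   52.4] yaw 11.25 axis [ 579.2 -315. ] F [ 6.6  5.5 25.6] T [ 0.91 -0.68 -0.34] q [-0.84  0.39  1.74  0.    1.    0.53] tq_r 1.7 gw 0.237
TORQUE 1.365
head shift px -2 -2 score 0.881
neck shift px -2 -2 score 0.902
px of head here, +10mm z, +10 x, +10 y [[129.1, 279.7], [127.8, 277.4], [129.8, 283.4], [133.5, 278.4]]
```

```bash
python3 - <<'E'
from fit import *
from h import wf
s,M=st();wf('w17')
print(np.degrees(fit('w2',[221.5,257.5,347.5],np.array([446.1,-337.8,260.7]),M,D[:3])[0][2]))
for n,rows in(('w1',(95,110,125)),('w17',(60,120,180))):
    g=cv2.GaussianBlur(cv2.cvtColor(load(n)['img'],cv2.COLOR_RGB2GRAY),(3,3),0).astype(int)
    for r in rows:
        print(n,r,[(c,int(g[r,c-2]),int(g[r,c+2])) for c in range(100,460) if abs(g[r,c+2]-g[r,c-2])>22 and abs(g[r,c+2]-g[r,c-2])>=max(abs(g[r,c+1]-g[r,c-3]),abs(g[r,c+3]-g[r,c-1]))])
E
```

```text
t 25.45 eef [ 461.2 -338.5   52.2] yaw 11.23 axis [ 579.4 -315. ] F [ 7.9  5.4 24.9] T [ 0.77 -0.53 -0.35] q [-0.84  0.39  1.74  0.    1.    0.53] tq_r 2.26 gw 0.235
TORQUE 1.917
w17 [(100, 156), (102, 158), (103, 202), (104, 252), (245, 252), (246, 217), (247, 159), (248, 180), (249, 247), (254, 252), (255, 241), (256, 222), (259, 219), (261, 215), (262, 161), (263, 88), (264, 72), (291, 56), (292, 79), (293, 112), (295, 105), (296, 52), (370, 46), (371, 75), (372, 102), (373, 91), (374, 46)]
6.015765287868016
w1 95 [(244, 37, 170), (276, 185, 238), (290, 228, 158), (294, 158, 190), (318, 198, 141), (323, 137, 40)]
w1 110 [(244, 40, 180), (276, 186, 240), (290, 230, 165), (294, 165, 197), (322, 139, 45)]
w1 125 [(245, 43, 180), (276, 186, 241), (290, 231, 161), (294, 161, 199), (317, 198, 140), (322, 137, 42)]
w17 60 [(198, 56, 235), (210, 232, 106), (221, 136, 232), (247, 252, 185), (286, 176, 130), (294, 137, 178), (315, 184, 248), (336, 252, 178), (345, 188, 60), (346, 182, 54)]
w17 120 [(204, 55, 222), (295, 228, 181), (299, 181, 239), (341, 228, 74)]
w17 180 [(208, 58, 232), (263, 229, 253), (294, 243, 192), (298, 192, 245), (338, 195, 81)]
```

```bash
python3 - <<'E'
from h import *
y=np.radians(11.3);u=np.array([np.cos(y),np.sin(y)]);v=np.array([-u[1],u[0]])
def lat(n,c,r,z): return round(float(v@atz(load(n),(c,r),z)[:2]),1)
for z in(10,20):
  print(z,'w1 plate',[lat('w1',c,110,z) for c in(244,322.5)],'w17 plate',[lat('w17',c,180,z) for c in(208,338.5)],[lat('w17',c,120,z) for c in(204,341)])
print('w1 neck',[lat('w1',c,110,69) for c in(276,292)],'w17 neck',[lat('w17',c,180,72) for c in(263,296.5)])
s=sense();print('tcp lat',v@s['eef_pos'][:2])
c=load('w17');g=cv2.cvtColor(c['img'],cv2.COLOR_RGB2GRAY);print([int(x) for x in g[180,256:304:1]]);print([int(x) for x in g[300,250:312:2]])
E
```

```text
10 w1 plate [-382.4, -456.6] w17 plate [-382.8, -456.4] [-382.7, -456.1]
20 w1 plate [-383.4, -455.5] w17 plate [-384.8, -454.5] [-384.8, -454.3]
w1 neck [-413.6, -426.0] w17 neck [-416.4, -428.9]
tcp lat -422.31353492666716
[229, 229, 230, 230, 230, 229, 229, 242, 251, 254, 254, 254, 254, 254, 254, 254, 254, 254, 255, 255, 255, 255, 255, 255, 255, 255, 255, 254, 254, 254, 254, 254, 254, 252, 250, 247, 243, 239, 235, 225, 179, 186, 238, 246, 244, 244, 244, 244]
[44, 44, 43, 42, 48, 48, 53, 53, 56, 56, 56, 55, 54, 57, 58, 56, 55, 54, 53, 51, 49, 51, 51, 49, 45, 45, 41, 39, 39, 44, 49]
```

>>> {"method": "jog_arm", "body": {"targets": [[1, 0, 0, -0.006, 0], [1, 0, -0.001, -0.012, 0], [1, 0, -0.003, -0.012, 0], [1, 0, -0.003, -0.012, 0]]}}

```text
clock: 26.0
eef_pos: [459.6, -333.9, 59.9]
orientation: [0.002, 0.995, 0.097, 0.004]
contact_force: [14.1, -1.3, -7.3]
gripper_width: 0.233
gripper_force: 100.4
```

```bash
cat >> h.py <<'E'
def latc(n):
    y=np.radians(11.3);v=np.array([-np.sin(y),np.cos(y)]);g=cv2.cvtColor(load(n)['img'],cv2.COLOR_RGB2GRAY).astype(int)
    for r in(180,200):
        d=np.abs(np.gradient(g[r].astype(float)));print(r,[(int(c),int(g[r,c-2]),int(g[r,c+2]),round(float(v@atz(load(n),(c,r),72)[:2]),1)) for c in range(245,310) if d[c]>5 and d[c]>=d[c-1] and d[c]>=d[c+1]])
E
python3 - <<'E'
from h import *
s,M=st();wf('w18');latc('w18');latc('w17')
E
```

```text
t 26.0 eef [ 459.6 -333.9   59.9] yaw 11.17 axis [ 577.8 -310.5] F [14.1 -1.3 -7.3] T [-0.31 -2.55 -0.39] q [-0.84  0.37  1.75  0.    1.01  0.53] tq_r 6.07 gw 0.233
TORQUE 5.691
w18 [(100, 170), (101, 156), (102, 136), (103, 172), (104, 242), (105, 252), (245, 254), (246, 241), (247, 179), (248, 162), (249, 216), (250, 250), (255, 253), (256, 237), (257, 208), (262, 209), (263, 131), (264, 69), (292, 64), (293, 112), (295, 109), (296, 62), (369, 45), (370, 75), (371, 104), (372, 94), (373, 48)]
180 [(263, 237, 254, -411.3), (296, 237, 226, -424.5), (298, 206, 245, -425.3)]
200 [(263, 237, 254, -411.2), (295, 241, 196, -424.1), (297, 201, 245, -424.9)]
180 [(263, 229, 254, -416.4), (295, 239, 186, -428.4), (298, 179, 244, -429.6)]
200 [(263, 237, 254, -416.3), (293, 247, 196, -427.8), (295, 222, 209, -428.5), (297, 196, 244, -429.3)]
```

>>> {"method": "jog_arm", "body": {"targets": [[1, 0.003, 0.001, 0, 0], [1, 0.005, 0.0018, 0, 0], [1, 0.005, 0.0018, 0.003, 0], [1, 0.005, 0.0018, 0.006, 0]]}}

```text
clock: 26.55
eef_pos: [460.5, -333.1, 52.4]
orientation: [-0.001, 0.995, 0.098, -0.001]
contact_force: [0.6, 0.1, -2.3]
gripper_width: 0.234
gripper_force: 100.7
```

```bash
python3 - <<'E'
from h import *
s,M=st();wf('w19');latc('w19');cmp('s19')
E
```

```text
t 26.55 eef [ 460.5 -333.1   52.4] yaw 11.26 axis [ 578.7 -309.6] F [ 0.6  0.1 -2.3] T [-0.06  0.14 -0.  ] q [-0.84  0.39  1.74 -0.    1.01  0.54] tq_r 0.24 gw 0.234
TORQUE 0.234
w19 [(100, 163), (101, 151), (102, 136), (103, 172), (104, 241), (245, 254), (246, 234), (247, 162), (248, 162), (249, 230), (250, 251), (255, 252), (256, 241), (257, 223), (260, 217), (261, 213), (262, 197), (263, 119), (264, 70), (291, 57), (292, 66), (293, 114), (295, 109), (296, 61), (369, 41), (370, 54), (371, 102), (372, 99), (373, 72), (374, 40)]
180 [(262, 230, 254, -410.8), (295, 237, 217, -423.2), (297, 213, 245, -423.9)]
200 [(253, 229, 239, -407.2), (263, 237, 254, -411.1), (294, 241, 177, -422.9), (297, 185, 244, -424.0)]
head shift px 0 -3 score 0.896
neck shift px 0 -2 score 0.884
px of head here, +10mm z, +10 x, +10 y [[129.1, 279.7], [127.8, 277.4], [129.8, 283.4], [133.5, 278.4]]
```

>>> {"method": "jog_arm", "body": {"targets": [[1, 0, 0.0025, 0, 0], [1, 0, 0.0025, 0.003, 0], [1, 0, 0.0025, 0.006, 0], [1, 0, 0.0025, 0.008, 0]]}}

```text
clock: 27.15
eef_pos: [462.0, -336.8, 51.7]
orientation: [0.0, 0.995, 0.099, -0.001]
contact_force: [-21.2, 17.6, 62.1]
gripper_width: 0.234
gripper_force: 109.5
```

```bash
python3 - <<'E'
from h import *
s,M=st();wf('w20');latc('w20');cmp('s20')
E
```

```text
t 27.15 eef [ 462.  -336.8   51.7] yaw 11.32 axis [ 580.2 -313.2] F [-21.2  17.6  62.1] T [ 3.07  3.9  -0.17] q [-0.84  0.4   1.73 -0.    1.01  0.54] tq_r -12.17 gw 0.234
TORQUE -12.351
w20 [(100, 161), (101, 144), (102, 135), (103, 169), (104, 240), (105, 250), (244, 251), (245, 235), (246, 196), (247, 171), (248, 162), (249, 225), (250, 251), (257, 240), (258, 228), (259, 210), (262, 206), (263, 128), (264, 70), (292, 53), (293, 112), (295, 106), (296, 68), (297, 53), (370, 46), (371, 75), (372, 103), (373, 93), (374, 57), (375, 41)]
180 [(262, 230, 254, -414.7), (295, 237, 210, -426.9), (297, 214, 245, -427.8)]
200 [(263, 237, 254, -415.0), (294, 227, 183, -426.7), (297, 185, 244, -427.8)]
head shift px -1 -2 score 0.911
neck shift px -1 -1 score 0.891
px of head here, +10mm z, +10 x, +10 y [[129.1, 279.7], [127.8, 277.4], [129.8, 283.4], [133.5, 278.4]]
```

>>> {"method": "jog_arm", "body": {"targets": [[1, -0.002, 0, -0.004, 0], [1, -0.002, 0, -0.006, 0], [1, -0.002, 0, -0.006, 0]]}}

```text
clock: 27.62
eef_pos: [461.1, -337.4, 52.4]
orientation: [0.001, 0.995, 0.098, 0.001]
contact_force: [4.5, 1.0, 5.6]
gripper_width: 0.235
gripper_force: 101.8
```

```bash
python3 - <<'E'
from fit import *
from h import wf,latc,cmp
s,M=st();wf('w21');latc('w21');cmp('s21')
print(np.degrees(fit('w20',[262.6,294,372.6],s['eef_pos'],M,D[:3])[0][2]))
E
```

```text
t 27.625 eef [ 461.1 -337.4   52.4] yaw 11.26 axis [ 579.3 -313.8] F [4.5 1.  5.6] T [ 0.16 -0.45 -0.15] q [-0.84  0.39  1.74  0.    1.    0.53] tq_r 1.66 gw 0.235
TORQUE 1.509
w21 [(100, 160), (101, 145), (102, 147), (103, 182), (104, 246), (245, 254), (246, 234), (247, 161), (248, 160), (249, 238), (250, 252), (255, 250), (256, 232), (257, 207), (261, 213), (262, 185), (263, 109), (264, 71), (291, 55), (292, 66), (293, 110), (294, 110), (295, 101), (296, 52), (369, 41), (370, 53), (371, 100), (372, 100), (373, 84), (374, 39)]
180 [(262, 229, 253, -414.9), (295, 236, 209, -427.4), (297, 219, 244, -428.1)]
200 [(249, 228, 238, -409.9), (263, 237, 254, -415.2), (295, 237, 225, -427.6), (297, 185, 244, -428.3)]
head shift px -2 -2 score 0.918
neck shift px -2 -2 score 0.888
px of head here, +10mm z, +10 x, +10 y [[129.1, 279.7], [127.8, 277.4], [129.8, 283.4], [133.5, 278.4]]
7.092821198425635
```

>>> {"method": "jog_arm", "body": {"targets": [[0.2, 0, -0.001, 0, 0], [-1, 0, -0.001, 0, 0], [-1, 0, -0.001, 0, 0], [-1, 0, -0.001, 0, 0], [-1, 0, -0.001, 0, 0]]}}

```text
clock: 28.35
eef_pos: [459.4, -335.4, 51.2]
orientation: [-0.0, 0.995, 0.098, -0.0]
contact_force: [-0.6, 0.5, 0.9]
gripper_width: 1.004
gripper_force: 0.0
```

>>> {"method": "jog_arm", "body": {"targets": [[-1, 0, 0, -0.04, 0], [-1, -0.006, 0, -0.09, 0], [-1, -0.014, 0.001, -0.13, 0], [-1, -0.014, 0.001, -0.149, 0], [-1, -0.014, 0.001, -0.149, 0], [-1, -0.014, 0.001, -0.149, 0]]}}

```text
clock: 29.1
eef_pos: [445.4, -338.2, 198.2]
orientation: [-0.001, 0.995, 0.098, -0.001]
contact_force: [1.1, 0.4, -0.5]
gripper_width: 0.999
gripper_force: 0.0
```

```bash
python3 - <<'E'
from h import *
s,M=st();cap('wrist','w22');cmp('s22')
c1,c2=load('w1'),load('w22')
print(np.array(c1['world_from_camera']).round(2).tolist());print(np.array(c2['world_from_camera']).round(2).tolist())
g=cv2.cvtColor(c2['img'],cv2.COLOR_RGB2GRAY)
for a,b in((274,287),(283,290)):
    p=g[:,a:b].mean(1);print([(i,int(p[i])) for i in range(130,300) if abs(p[i+1]-p[i-1])>8])
for r in(40,50,110,160,200,230,255,268):
    d=np.abs(np.gradient(g[r].astype(float)));print(r,[(int(k),int(g[r,k-2]),int(g[r,k+2])) for k in range(225,345) if d[k]>4 and d[k]>=d[k-1] and d[k]>d[k+1]])
E
```

```text
t 29.1 eef [ 445.4 -338.2  198.2] yaw 11.28 axis [ 563.6 -314.6] F [ 1.1  0.4 -0.5] T [0.01 0.04 0.01] q [-0.86  0.18  1.68  0.    1.29  0.51] tq_r 0.36 gw 0.999
TORQUE 0.37
head shift px -2 -2 score 0.909
neck shift px -1 -2 score 0.941
px of head here, +10mm z, +10 x, +10 y [[129.1, 279.7], [127.8, 277.4], [129.8, 283.4], [133.5, 278.4]]
[[0.19, -0.93, -0.32, 526.21], [-0.98, -0.19, -0.06, -320.85], [-0.01, 0.33, -0.95, 341.62], [0.0, 0.0, 0.0, 1.0]]
[[0.2, -0.93, -0.32, 526.99], [-0.98, -0.19, -0.06, -322.74], [-0.0, 0.32, -0.95, 341.4], [0.0, 0.0, 0.0, 1.0]]
[(146, 232), (147, 219), (149, 217), (150, 242), (155, 240), (156, 190), (157, 75), (158, 56), (172, 60), (173, 97), (174, 119), (175, 88), (176, 58), (210, 47), (221, 46), (222, 73), (223, 69), (224, 46), (265, 36), (266, 69), (267, 70), (268, 44), (269, 34), (279, 33), (280, 142), (282, 150), (283, 127), (284, 48), (285, 18)]
[(145, 217), (146, 212), (147, 197), (149, 197), (150, 228), (155, 224), (156, 176), (157, 74), (158, 57), (172, 58), (173, 96), (174, 119), (175, 88), (176, 56), (208, 49), (221, 47), (222, 72), (223,
[... 568 characters left out ...]
 125), (300, 123, 174), (303, 178, 235), (310, 229, 52), (313, 61, 138), (321, 133, 30)]
110 [(241, 39, 168), (264, 171, 188), (275, 184, 240), (289, 224, 151), (292, 159, 187), (300, 187, 197), (315, 196, 137), (319, 137, 41)]
160 [(243, 38, 177), (269, 173, 58), (296, 45, 197), (309, 196, 137), (318, 136, 38)]
200 [(244, 28, 107), (260, 117, 107), (269, 109, 52), (295, 41, 137), (316, 133, 31)]
230 [(245, 25, 117), (258, 125, 107), (263, 103, 74), (269, 75, 35), (295, 36, 90), (298, 85, 132), (315, 132, 25)]
255 [(246, 24, 111), (257, 129, 117), (261, 117, 129), (265, 129, 102), (267, 95, 92), (269, 102, 29), (294, 35, 77), (297, 93, 130), (315, 126, 25)]
268 [(270, 23, 43), (293, 47, 23)]
```

```bash
python3 - <<'E'
from h import *
y=np.radians(11.3);u=np.array([np.cos(y),np.sin(y)]);v=np.array([-u[1],u[0]])
f=lambda n,c,r,z:[round(float(k@atz(load(n),(c,r),z)[:2]),1) for k in(u,v)]
print('w1 front',f('w1',284,148.2,74),'g3',f('w1',283.5,259.3,74),'plate',f('w1',283.4,110,10),f('w1',244,110,10),f('w1',322.5,110,10))
for z in(74,80,90):print(z,'w22 front',f('w22',282.5,156.5,z),'g1',f('w22',282.2,174,z),'g2',f('w22',282,222.7,z),'g3',f('w22',282,266.5,z),'rear',f('w22',281.7,279.5,z))
print('w22 plate',f('w22',241,110,10),f('w22',319.5,110,10),'r230',f('w22',245,230,10),f('w22',315,230,10))
print('w1 g1',f('w1',284,165,74),'g2',f('w1',284,214.4,74),'rear',f('w1',284,272,74))
# top of head ring in w22 (row 40-50: 255..310), w1 equivalent
print('head22',f('w22',282.5,45,80))
g=cv2.cvtColor(load('w1')['img'],cv2.COLOR_RGB2GRAY)
for n in('w1','w22'):
    g=cv2.cvtColor(load(n)['img'],cv2.COLOR_RGB2GRAY).astype(int);print(n,[(r,int(g[r,276])) for r in range(0,80) if abs(g[r+1,276]-g[r-1,276])>18])
E
```

```text
w1 front [410.1, -419.8] g3 [312.3, -419.5] plate [436.0, -419.7] [436.1, -382.4] [436.0, -456.6]
74 w22 front [404.3, -421.4] g1 [390.1, -421.2] g2 [347.9, -421.1] g3 [306.1, -421.2] rear [292.9, -421.0]
80 w22 front [405.4, -421.3] g1 [391.5, -421.1] g2 [350.3, -421.1] g3 [309.5, -421.2] rear [296.5, -421.0]
90 w22 front [407.2, -421.3] g1 [393.9, -421.1] g2 [354.3, -421.1] g3 [315.0, -421.2] rear [302.5, -420.9]
w22 plate [437.0, -382.3] [437.0, -456.6] r230 [314.3, -382.3] [314.4, -456.3]
w1 g1 [396.6, -419.8] g2 [354.5, -419.9] rear [299.5, -420.0]
head22 [485.5, -421.1]
w1 [(0, 185), (5, 192), (6, 232), (15, 235), (16, 160), (17, 121), (51, 128), (52, 190), (53, 224), (62, 235), (63, 160), (64, 180), (65, 212)]
w22 [(0, 84), (1, 190), (6, 175), (7, 139), (8, 76), (13, 66), (14, 151), (15, 172), (16, 207), (17, 241), (25, 243), (26, 177), (27, 117), (61, 121), (62, 174), (63, 216), (67, 231), (72, 240), (73, 173), (74, 164), (75, 230)]
```

```bash
python3 -c "
from bench import ctrl
print(ctrl.hand_in())"
```

```text
the job is handed in; nothing more can be done
None
```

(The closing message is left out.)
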